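# Lock the soil sieve into the bench shaker

## Task

Mount the soil sieve on the sieve shaker: throw the shaker's red-knobbed keeper back so that it stands open, hang the sieve in the holder ring by its three pins and let go of it. Then swing its blue-ended lever clockwise (seen from above) until the pins drop into their notches, and throw the keeper over again so that it falls fully shut behind the lever; leave the things around where they are.

Things in the scene. Friction and masses are not known exactly. Their poses are not given: they have to be found in the camera images.
- sieve_centre (a point): Loose soil sieve, 0.27 kg, standing upright on the bench to the right of the shaker. Point on its axis, 42 mm above its underside (84 high in all). z up, x along its lever. Brass sieve 72 mm across, 33 high, in a steel collar 83 mm across (10 to 34 mm up, lower 6 mm tapered). It fits the holder one way only.
- sieve_grip (a point): Centre of the sieve's blue grip block, on its axis 70 mm above its underside (28 mm above sieve_centre). 36 mm along the lever, 14 mm wide, from 57 to 84 mm above the underside: take it across its width from above.
- sieve_pin (a point): Root centre of one of the sieve's three brass pins (this one 65 degrees counter-clockwise, from above, from the lever; the others at 165 and 295). Pins are 8 mm thick, level, 26 mm above the underside, and reach 54 mm from the axis.
- lever_end (a point): Point of the sieve's lever, 108 mm from the sieve's axis, 54 mm above its underside. The lever is an aluminium bar 12 mm wide, 50 to 58 mm above the underside, running over the top from 44 mm behind the axis to 112 mm in front of it, with a blue end.
- shaker: Sieve shaker, fixed. White base 170 mm (x) by 268 mm (y), 51 high; origin on the bench, on the axis of the holder ring, 84 mm from the base's -y end. z up, y towards the keeper post (left), x away from the robot at yaw 0. A steel pan with its rim 81 mm above the bench stands under the ring.
- holder (a point): Centre of the top face of the shaker's aluminium holder ring, 136 mm above the bench; axes as the shaker. Opening 87 mm, outside 100 mm. Three L-shaped bayonet slots: each 19 mm wide at its open top and 18 mm deep, then runs clockwise (from above) as a channel 11 mm high under a hook, ending in a notch 12 mm wide, 6 mm deeper.
- entry_point (a point): Fixed point of the shaker where lever_end lies when the pins rest on the channel floor in the entry slots (play 6 degrees each way): 108 mm from the ring's axis, 131 degrees counter-clockwise from the shaker's x. The sieve's underside is then 96 mm above the bench, sieve_centre 2 mm above the holder point.
- lock_point (a point): Fixed point of the shaker where lever_end lies when locked (play 3 mm): 108 mm from the ring's axis along the shaker's y, 144 mm above the bench, 41 degrees clockwise of the entry. Here the pins drop 6 mm into the notches by themselves; sieve_centre is then 4 mm below the holder point.
- keeper_hinge (a point): Hinge of the keeper on the shaker's post, 150 mm from the ring's axis along the shaker's y, 154 mm above the bench; hinge line along the shaker's x. Its cheeks are 31 mm wide and reach 11 mm above the hinge. Shut, a tongue at the keeper's end hangs 17 mm below the hinge on the -x side and bars the lever's way.
- keeper (a joint): Keeper angle: 0 shut (at the start; arm level, 59 mm from hinge towards the ring, 14 wide, 6 thick, 26 wide at its end), 1.75 open (arm up, leaning 10 degrees out). Weighted, 0.09 kg: pushed past 0.8 rad it falls open and stays; pushed back below 0.7 it falls shut. Reaches 0 over the lever only once the pins have dropped.
- keeper_knob (a point): Centre of the keeper's red knob, a 22 mm ball 46 mm from the hinge, at right angles to the arm: straight above the hinge when shut (push it away from the ring to open), pointing outwards when open (then push the upright arm towards the ring to shut).
- petri: Petri dish with soil, 64 mm across, 12 high. Leave it where it stands; origin at the centre of its underside.
- tape: Roll of light tape, 96 mm across, 25 high, lying flat. Leave it where it stands; origin at the centre of its underside.
- beaker: Small glass beaker, 52 mm across, 63 high. Leave it where it stands; origin at the centre of its underside.
- jar: Brown plastic soil jar, 115 mm across, 207 high. Leave it where it stands; origin at the centre of its underside.
- bottle: Screw-cap bottle with a black cap, 74 mm across, 185 high. Leave it where it stands; origin at the centre of its underside.

How it is judged:
On the way, in this order (a step that is already met when the one before it is completed fails the run):
1. the keeper stands open, and the sieve hangs free in the holder with its pins on the channel floor in the entry slots, upright, lever towards the entry point (value of joint keeper above 1.3 rad and horizontal distance between sieve_centre and holder below 0.006 m and z of sieve_centre in the frame of holder between -0.0005 and 0.0045 m and horizontal distance between lever_end and entry_point below 0.025 m and angle between sieve_centre's own z axis and vertical below 0.08 rad and contact force between sieve and the fingers below 0.1 N), for 0.3 s.
2. with the keeper still open, the lever is round at the lock point and the pins have dropped into the notches (value of joint keeper above 0.9 rad and horizontal distance between lever_end and lock_point below 0.01 m and z of sieve_centre in the frame of holder below -0.0025 m), for 0.2 s.
At the end, for the whole second after the job is handed in: The sieve hangs at rest, upright (3 degrees) and centred (6 mm) in the holder, lever end within 10 mm of the lock point in plan, pins dropped into the notches (sieve_centre at least 2.5 mm below the holder point); the keeper is shut (below 0.05 rad) behind the lever (horizontal distance between sieve_centre and holder below 0.006 m and horizontal distance between lever_end and lock_point below 0.01 m and z of sieve_centre in the frame of holder below -0.0025 m and angle between sieve_centre's own z axis and vertical below 0.06 rad and value of joint keeper below 0.05 rad and linear speed of sieve below 0.02 m/s); the robot touches nothing.
It fails at once if the sieve is tipped by more than 35 degrees (angle between sieve_centre's own z axis and vertical above 0.6 rad).
It fails at once if one of the things standing around is moved by more than 30 mm (distance of any of petri, tape, beaker, jar, bottle from where it was at the start of the episode above 0.03 m).
It also fails if it takes over 72 s, if anything falls off the work surface, if the arm or the gripper's body presses on something with over 40 N, if the wrist force passes 120 N, or if a joint passes its speed limit or range.

## Robot

A 7-joint arm with a two-finger parallel gripper is mounted at the origin on the work surface; the furniture and walls round the work are solid. World frame = base frame: x ahead of the robot, y to its left, z up, the work surface at z = 0. Lengths are in m, angles in rad, forces in N, time in s.
With the tool pointing down it reaches from about 0.425 to 0.875 m from the base axis. Payload 4.7 kg.
Tool frame: the origin (TCP) lies midway between the tips of the shut fingers; the grasp point (between the pads) lies 19 mm behind it; z points along the fingers, y is the direction in which the jaws open and shut (so a half turn about z gives the same grasp; the last joint's range is limited). The gripper opens to 87 mm and grips with 3 to 60 N. Pads are 19 mm wide; open, the fingers measure 117 mm over their backs; the gripper's body (75 mm by 190 mm) begins 51 mm behind the grasp point.
Start: joints at [1.189, 0.321, -0.07, 1.45, 0.023, 1.371, -0.057], TCP at [0.251, -0.6, 0.223] pointing down, gripper open.
Joint ranges: [-2.86, 2.86], [-0.3, 2.09], [-1.38, 1.24], [0.06, 2.45], [-1.56, 4.7], [0.09, 2.05], [-2.69, 2.69]. Speed limits (rad/s): [2.57, 2.57, 3.14, 3.14, 3.14, 3.14, 3.14].

## Interface

Orientations are given as a rotation vector (axis times angle).
In Python, from bench import * gives the robot as it stands. The module is installed in compiled form; this text tells all that it offers.
- The arm moves only by the tool play_rows, never from a script. Its argument "series" is one flat list of numbers, 7 for each row, row after row: the opening in per cent of the stroke, from 0 (shut) to 100 (fully open), then the shift along the tool's x, y, z in m, then the turn, a rotation vector about the tool's x, y, z in degrees. In form: [fingers, tx, ty, tz, rx, ry, rz, fingers, tx, ty, tz, rx, ry, rz, ...]. A call has 1 to 10 rows; each row is the pose to reach, as a shift and turn from the pose commanded when the call began, along the tool's axes at that moment; what a row does not reach only later rows make up. A row lasts 1/12 s, in which the tool goes at most 41.7 mm and 7.16 degrees, less where a joint would pass 70% of its speed; a pose out of reach is approached as far as the arm can. A call with a gripper value outside its range is refused whole. The fingers move at their own pace and stop on an object; "force" is the grip in N (left out, the last holds). Time passes only in rows, so rows that repeat a pose let the fingers close. It gives the time, the measured TCP pose, the force and the opening at its end, in the units of the state.
- get_state(): the state, without advancing time (a new reading comes with each control period).
- get_image(name): name is "scene" or "top" or "wrist"; returns a dict with "frame" (480x640x3 uint8, red, green, blue), "fx", "fy", "cx", "cy" (pixels), "D" ([k1, k2, p1, p2, k3] as OpenCV has them; the pictures are not rectified), "R" (3x3) and "t" (3): a world point X has camera coordinates R X + t. Camera axes: x right, y down, z forward; pixel columns grow to the right and rows downward; lengths in m; the calibration is good to about 2 mm. A picture is of the moment at which its call begins. There is no depth.
- close_job(): hands the job in, once; it reports no verdict.
The state is a dict: "time": time; "joint_positions": joint angles; "qd": joint speeds; "joint_torque": joint torques, N m; "position": TCP position; "tool_rot": TCP orientation; "ft_force": force on the tool from outside, world axes, zero at the start; "torque": the same for the moment, N m; "grip_width": opening from 0.0 (shut) to 1.0 (fully open).
Only numpy, scipy, OpenCV 4.12 (cv2) and the standard library are available. Lean on these libraries where they do the work, as an engineer would, in place of code of your own. Each camera call takes 0.05 s, during which the arm holds its last target.

## Working session

There is one attempt and no reset: what is moved stays moved. The work goes in short steps, Python scripts to look and compute and a tool call to move; the robot and the scene stay as the last step left them, time stands still between calls to the robot, and variables do not carry over. Pictures are saved under pics/ and viewed, and the job is handed in when it is done.

Besides the shell and the picture viewer there is one more tool, called after "Emit:" as a command line: name --argument value ..., lists and objects as JSON in quotes. play_rows: Moves the arm, as the interface text tells. Its arguments: {"type":"object","properties":{"series":{"type":"array"},"force":{"type":"number"}},"required":["series"]}

```bash
mkdir -p pics; ls
python3 - <<'E'
from bench import *
import cv2
print(get_state())
for n in ["scene","top","wrist"]:
    d=get_image(n); cv2.imwrite(f"pics/{n}0.png",d["frame"][:,:,::-1]); print(n,d["fx"],d["fy"],d["cx"],d["cy"],d["D"],d["R"],d["t"])
E
```

```text
pics
{'time': 0.0, 'joint_positions': array([ 1.18908236,  0.32179613, -0.07003323,  1.45170227,  0.02259275,
        1.37078844, -0.05688287]), 'qd': array([-0.00086067,  0.00070863, -0.000233  , -0.00120653, -0.00193149,
       -0.00044074,  0.00203812]), 'joint_torque': array([ 3.55221414e-05, -4.91278875e+01, -4.03852919e-01, -3.12528098e+01,
       -6.38312730e-02,  4.37935092e-02,  1.87374853e-04]), 'position': array([ 0.25032267, -0.59925513,  0.22146487]), 'tool_rot': array([-3.07845950e+00, -6.17326191e-01,  7.55838184e-04]), 'ft_force': array([-0.34837544, -0.02765668,  0.26687777]), 'torque': array([-0.03367937, -0.00887656,  0.0440065 ]), 'grip_width': 1.0006517984724428}
scene 599.763332926481 599.763332926481 326.91957447060764 247.16075125544359 [-0.20881715  0.          0.          0.          0.        ] [[-0.72418221 -0.68933798 -0.01932034]
 [-0.38731786  0.42975646 -0.81565572]
 [ 0.57056551 -0.58320025 -0.57821489]] [0.37213439 0.36068324 1.21902318]
top 555.0328020540478 555.0328020540478 315.21544134385914 245.18309274265246 [0.05468445 0.         0.         0.         0.        ] [[ 2.98525996e-02 -9.99554306e-01 -1.08347984e-04]
 [-9.79252742e-01 -2.92245388e-02 -2.00524298e-01]
 [ 2.00431759e-01  6.09227163e-03 -9.79688723e-01]] [-0.076147    0.60404459  1.55520178]
wrist 391.2933300890985 391.2933300890985 322.06610796284616 236.81850136935068 [0.01071752 0.         0.         0.         0.        ] [[ 0.38560638 -0.92266226 -0.0014387 ]
 [-0.89124427 -0.37287846  0.25815753]
 [-0.23872867 -0.09826496 -0.96610176]] [-0.64975936 -0.03285963  0.39025776]
```

View pics/scene0.png

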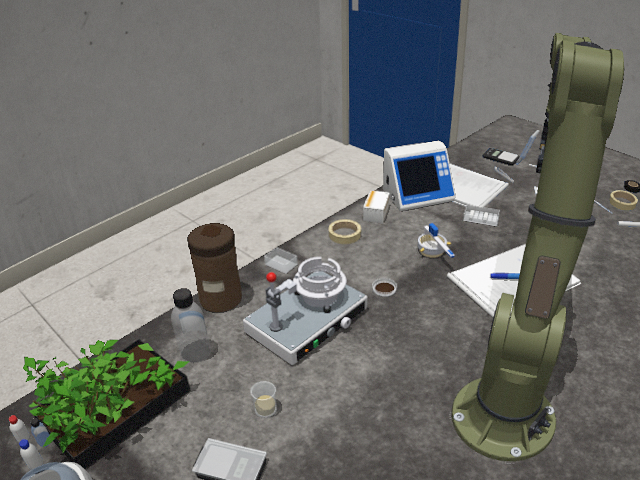

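View pics/top0.png

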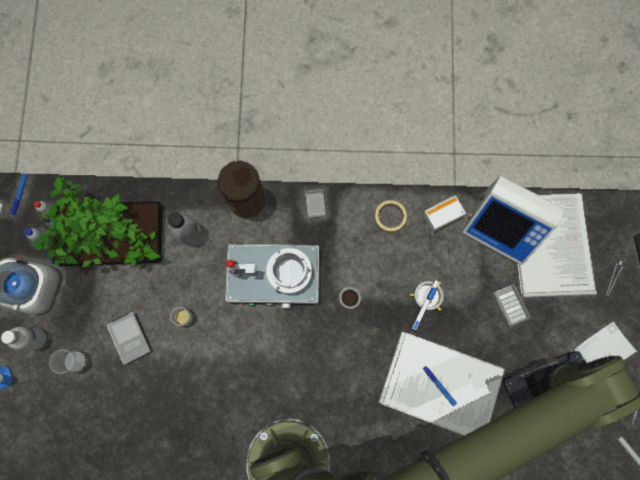

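View pics/wrist0.png

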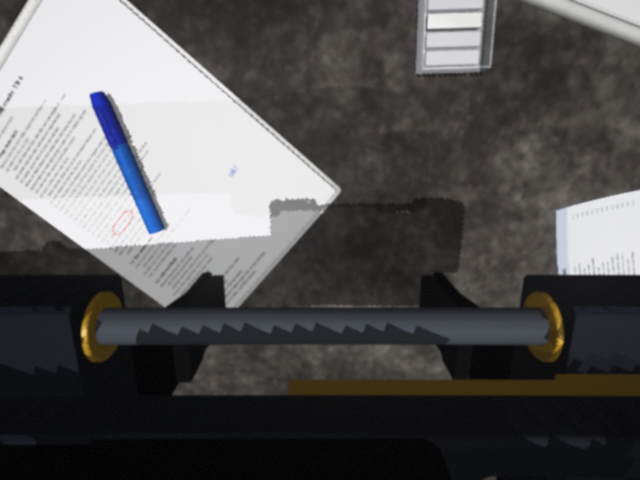

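```bash
cat > h.py <<'E'
import numpy as np, cv2
from bench import *
from scipy.spatial.transform import Rotation as Rot
def cam(n):
    d=get_image(n); d["K"]=np.array([[d["fx"],0,d["cx"]],[0,d["fy"],d["cy"]],[0,0,1]]);d["D"]=np.array(d["D"],float); return d
def proj(d,P):
    P=np.atleast_2d(np.asarray(P,float)); return cv2.projectPoints(P,cv2.Rodrigues(np.array(d["R"]))[0],np.array(d["t"],float),d["K"],d["D"])[0][:,0]
def ray(d,uv,z):
    "pixel -> world pt on height z"
    n=cv2.undistortPoints(np.array(uv,float).reshape(-1,1,2),d["K"],d["D"])[:,0]
    R=np.array(d["R"]);t=np.array(d["t"]);c=-R.T@t
    v=np.c_[n,np.ones(len(n))]@R
    return c+v*((z-c[2])/v[:,2])[:,None]
def crop(d,u0,v0,w,h,s,name):
    f=d["frame"][v0:v0+h,u0:u0+w,::-1]; cv2.imwrite(name,cv2.resize(f,None,fx=s,fy=s,interpolation=cv2.INTER_CUBIC))
def tri(ds,uvs):
    A=[];b=[]
    M=np.zeros((3,3));r=np.zeros(3)
    for d,uv in zip(ds,uvs):
        R=np.array(d["R"]);c=-R.T@np.array(d["t"]);n=cv2.undistortPoints(np.array(uv,float).reshape(1,1,2),d["K"],d["D"])[0,0]
        v=R.T@np.r_[n,1];v/=np.linalg.norm(v);Q=np.eye(3)-np.outer(v,v);M+=Q;r+=Q@c
    return np.linalg.solve(M,r)
E
python3 - <<'E'
from h import *
d=cam("top")
crop(d,215,225,120,90,6.6,"pics/t_sh.png")
crop(d,390,260,80,80,7,"pics/t_si.png")
d=cam("scene")
crop(d,235,250,140,112,5.6,"pics/s_sh.png")
crop(d,400,210,70,60,8,"pics/s_si.png")
E
```

```text
(no output)
```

View pics/t_sh.png

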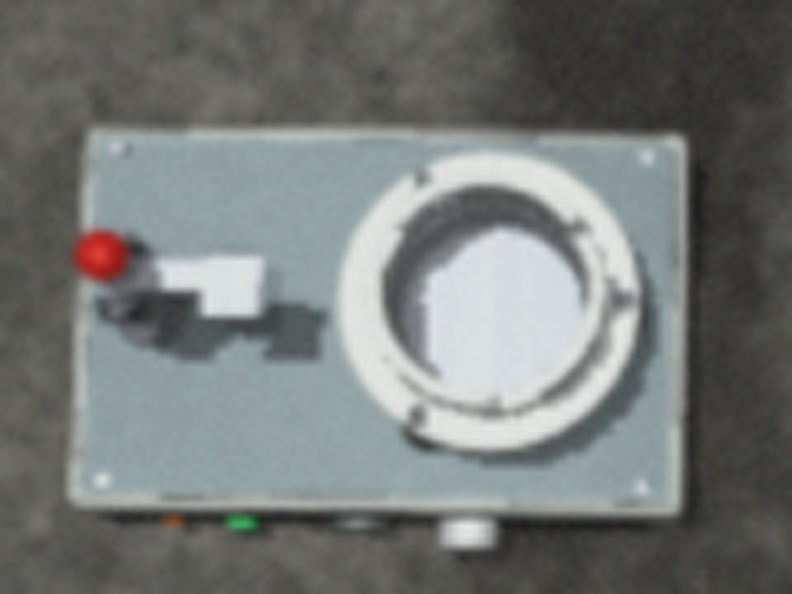

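View pics/t_si.png

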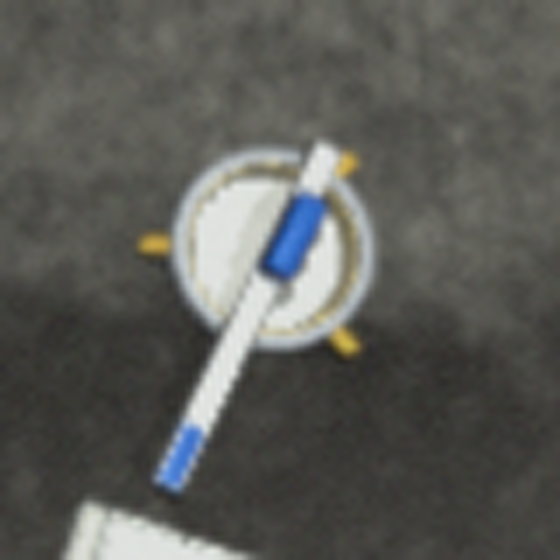

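View pics/s_sh.png

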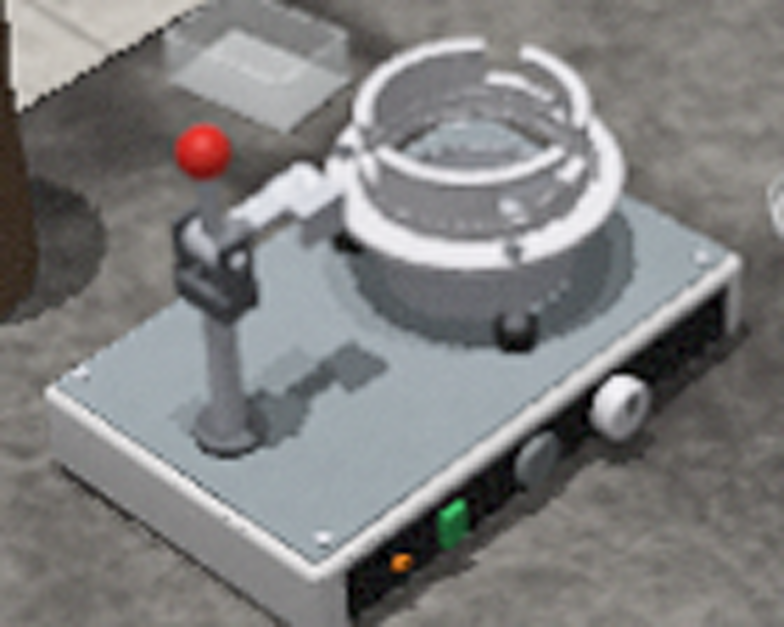

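View pics/s_si.png

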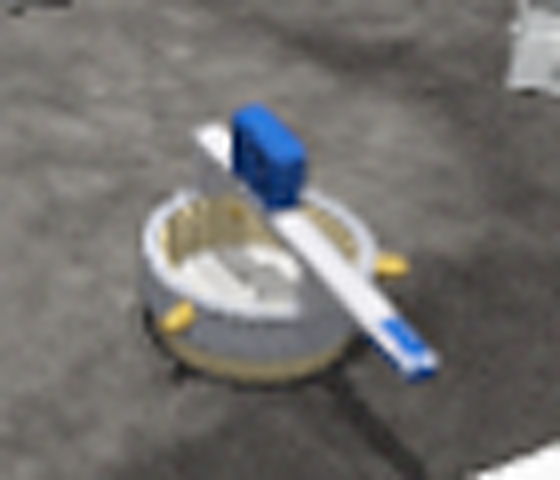

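```bash
cat > fit.py <<'E'
from h import *
from scipy.optimize import least_squares
T=cam("top");S=cam("scene")
def px(l,u0,v0,s): return [(u0+(a+.5)/s-.5,v0+(b+.5)/s-.5) for a,b in l]
def fit(obj,ot,os_,x0):
    def loc(p): 
        R=Rot.from_euler('z',p[2]).as_matrix(); return lambda P:np.array(P)@R.T+[p[0],p[1],0]
    def f(p):
        L=loc(p); return np.r_[(proj(T,L(ot[0]))-ot[1]).ravel(),(proj(S,L(os_[0]))-os_[1]).ravel()]
    r=least_squares(f,x0,loss='soft_l1'); print(obj,r.x[:2],np.degrees(r.x[2])); print(np.round(r.fun.reshape(-1,2),1).tolist()); return r.x,loc(r.x)
sh,L=fit("shaker",([[.085,.184,.051],[.085,-.084,.051],[-.085,.184,.051],[-.085,-.084,.051],[0,.15,.2]],px([(88,130),(686,136),(68,500),(682,514),(101,255)],215,225,6.6)),
 ([[.085,.184,.051],[-.085,.184,.051],[-.085,-.084,.051],[0,.15,.2]],px([(50,393),(315,578),(740,262),(203,152)],235,250,5.6)),[.6,0,0])
def p(a,r,z): a=np.radians(a); return [r*np.cos(a),r*np.sin(a),z]
si,L2=fit("sieve",([[.112,0,.058],[-.044,0,.058],p(65,.054,.026),p(165,.054,.026),p(295,.054,.026),[.018,0,.084],[-.018,0,.084]],px([(167,487),(322,145),(358,350),(353,158),(140,243),(280,275),(313,200)],390,260,7)),
 ([p(65,.054,.026),p(295,.054,.026)],px([(408,265),(165,325)],400,210,8)) if 1 else 0,[.55,-.3,np.radians(246)-np.pi*2+np.pi/2])
np.save("sh.npy",sh);np.save("si.npy",si)
for n,P in [("knob",[0,.15,.2]),("hinge",[0,.15,.154]),("entry",p(131,.108,.15)),("lock",[0,.108,.144])]: print(n,L([P]))
print("lever_end",L2([[.108,0,.054]]))
for d,(u0,v0,s,w,h),nm in[(T,(390,260,7,80,80),"ovt"),(S,(400,210,8,70,60),"ovs"),(T,(215,225,6.6,120,90),"ovt2"),(S,(235,250,5.6,140,112),"ovs2")]:
    im=cv2.resize(d["frame"][v0:v0+h,u0:u0+w,::-1],None,fx=s,fy=s,interpolation=cv2.INTER_CUBIC).copy()
    g=[[.018*a,.007*b,.084] for a,b in[(1,1),(1,-1),(-1,-1),(-1,1)]]
    pts=[(L2,[.112,6e-3,.058]),(L2,[.112,-6e-3,.058]),(L2,[-.044,6e-3,.058]),(L2,[-.044,-6e-3,.058])]+[(L2,q) for q in g]+[(L2,p(a,.054,.026)) for a in(65,165,295)]+[(L2,p(a,.0415,.034)) for a in range(0,360,15)]
    pts+=[(L,p(a,.0435,.136)) for a in range(0,360,15)]+[(L,p(a,.05,.136)) for a in range(0,360,15)]+[(L,[x,.15-.059,.154]) for x in(-.013,.013)]
    for l,q in pts:
        uv=(proj(d,l([q]))[0]-[u0,v0]+.5)*s-.5
        cv2.circle(im,tuple(int(round(a)) for a in uv),2,(0,0,255),-1)
    cv2.imwrite(f"pics/{nm}.png",im)
E
python3 fit.py
```

```text
shaker [0.52343791 0.01409568] 0.7950332270501145
[[-0.5, -0.9], [0.4, -0.4], [-0.4, 1.1], [0.1, 0.4], [0.1, 0.4], [-2.6, -1.3], [-0.0, 0.0], [1.3, -1.5], [-0.0, 0.7]]
sieve [ 0.47386603 -0.39117901] 154.67374636728732
[[0.3, 0.2], [1.1, 0.2], [-0.5, 0.5], [-0.1, -0.4], [-0.1, 0.4], [-0.1, -0.1], [0.6, -0.8], [-0.5, 0.7], [-0.2, 0.9]]
knob [[0.52135659 0.16408124 0.2       ]]
hinge [[0.52135659 0.16408124 0.154     ]]
entry [[0.45145938 0.09461333 0.15      ]]
lock [[0.52193936 0.12208528 0.144     ]]
lever_end [[ 0.37624627 -0.34497963  0.054     ]]
```

View pics/ovt2.png

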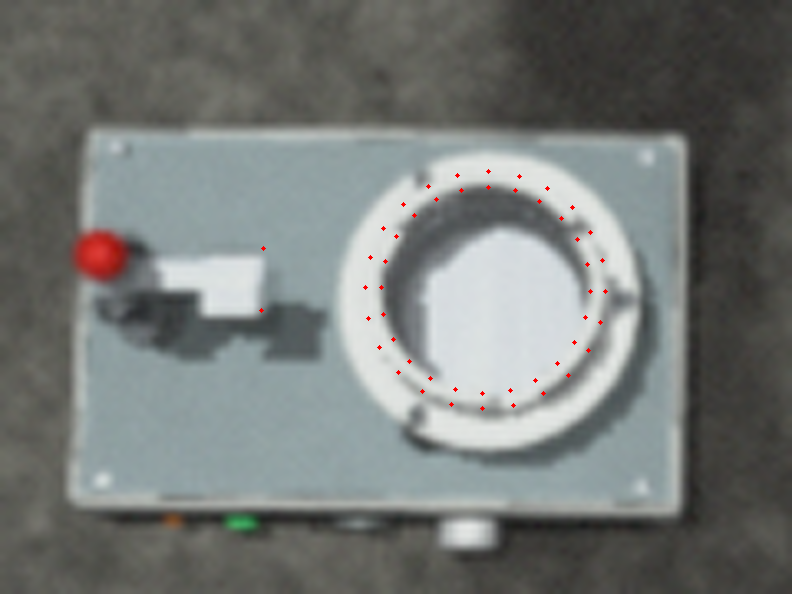

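View pics/ovs2.png

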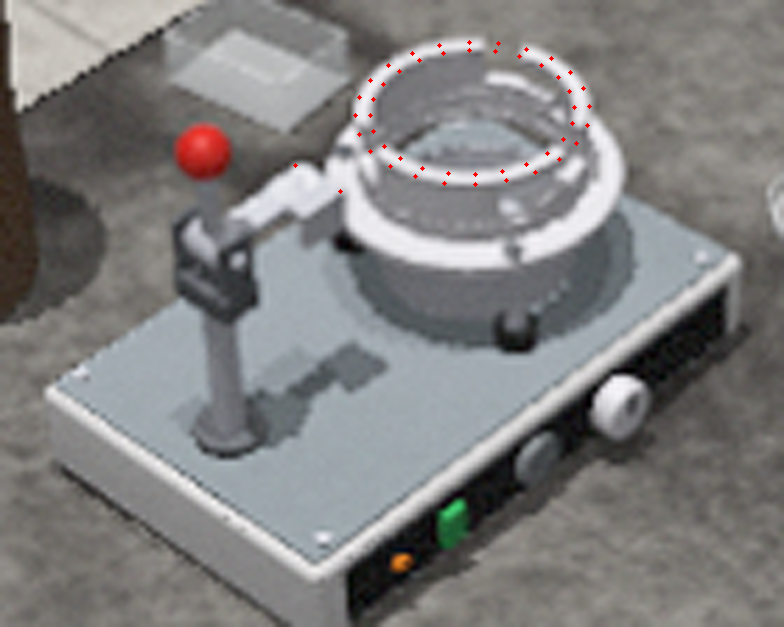

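View pics/ovt.png

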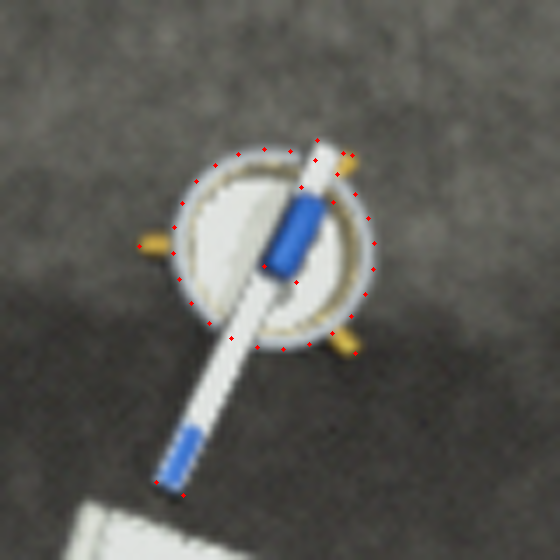

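View pics/ovs.png

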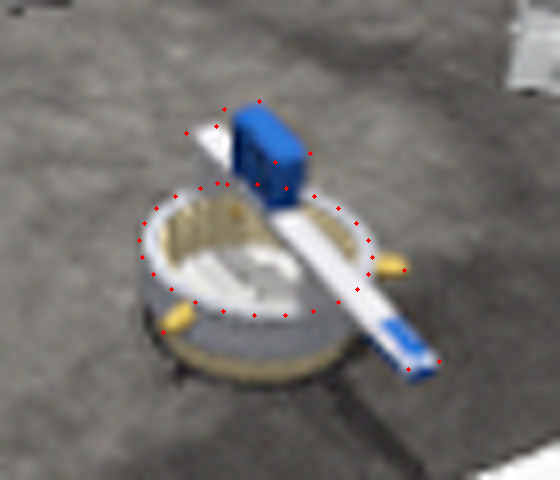

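```bash
cat > go.py <<'E'
import sys
from h import *
def rel(x,y,z,yaw):
    s=get_state(); R0=Rot.from_rotvec(s["tool_rot"])
    a=np.radians(yaw); X=np.array([np.cos(a),np.sin(a),0]);Z=np.array([0,0,-1.]);Y=np.cross(Z,X)
    Rt=Rot.from_matrix(np.c_[X,Y,Z])
    d=R0.inv().apply(np.array([x,y,z])-s["position"]); r=np.degrees((R0.inv()*Rt).as_rotvec())
    print("shift",np.round(d,4),"turn",np.round(r,1),"dist",round(np.linalg.norm(d),3),"t",round(s["time"],2))
    X0=R0.as_matrix()[:,0]; print("now",np.round(s["position"],4),"yaw",round(np.degrees(np.arctan2(X0[1],X0[0])),1),"F",np.round(s["ft_force"],2),"g",round(s["grip_width"],3),"j",np.round(s["joint_positions"],2))
if __name__=="__main__":
    v=[float(a) for a in sys.argv[1:]]
    for i in range(0,len(v),4): rel(*v[i:i+4])
E
python3 go.py .5 -.25 .29 90  .5235 .014 .29 90
```

```text
shift [ 0.365  -0.2265 -0.0676] turn [ -0.   -0.  -67.3] dist 0.435 t 0.35
now [ 0.2505 -0.5997  0.2223] yaw 22.7 F [0.71 0.15 0.44] g 1.002 j [ 1.19  0.32 -0.07  1.45  0.02  1.37 -0.06]
shift [ 0.4885 -0.461  -0.0675] turn [ -0.   -0.  -67.3] dist 0.675 t 0.35
now [ 0.2505 -0.5997  0.2223] yaw 22.7 F [0.71 0.15 0.44] g 1.002 j [ 1.19  0.32 -0.07  1.45  0.02  1.37 -0.06]
```

Emit:
play_rows --series '[100, 0.365, -0.2265, -0.068, 0, 0, -67.3, 100, 0.365, -0.2265, -0.068, 0, 0, -67.3, 100, 0.365, -0.2265, -0.068, 0, 0, -67.3, 100, 0.365, -0.2265, -0.068, 0, 0, -67.3, 100, 0.365, -0.2265, -0.068, 0, 0, -67.3, 100, 0.365, -0.2265, -0.068, 0, 0, -67.3, 100, 0.365, -0.2265, -0.068, 0, 0, -67.3, 100, 0.365, -0.2265, -0.068, 0, 0, -67.3, 100, 0.4885, -0.461, -0.068, 0, 0, -67.3, 100, 0.4885, -0.461, -0.068, 0, 0, -67.3]'

```text
time: 1.18
position: [0.4619, -0.2487, 0.2788]
tool_rot: [2.214, 2.227, 0.001]
ft_force: [0.9, 0.3, 0.6]
grip_width: 0.998
```

```bash
python3 go.py .5235 .014 .29 90
```

```text
shift [ 0.2624  0.0631 -0.0112] turn [0.  0.  0.3] dist 0.27 t 1.18
now [ 0.4619 -0.2487  0.2788] yaw 90.3 F [0.88 0.27 0.56] g 0.998 j [ 0.87  0.05 -0.44  1.66  0.02  1.44  0.43]
```

Emit:
play_rows --series '[100, 0.26, 0.06, -0.011, 0, 0, 0, 100, 0.26, 0.06, -0.011, 0, 0, 0, 100, 0.26, 0.06, -0.011, 0, 0, 0, 100, 0.26, 0.06, -0.011, 0, 0, 0, 100, 0.26, 0.06, -0.011, 0, 0, 0, 100, 0.26, 0.06, -0.011, 0, 0, 0, 100, 0.26, 0.06, -0.011, 0, 0, 0, 100, 0.26, 0.06, -0.011, 0, 0, 0, 100, 0.26, 0.06, -0.011, 0, 0, 0]'

```text
time: 1.93
position: [0.521, 0.0103, 0.2895]
tool_rot: [2.218, 2.224, -0.0]
ft_force: [-0.4, -0.5, 0.2]
grip_width: 1.001
```

```bash
python3 - <<'E'
from h import *
d=cam("wrist"); cv2.imwrite("pics/w1.png",d["frame"][:,:,::-1])
sh=np.load("sh.npy")
import pickle; pickle.dump(d,open("w1.pkl","wb"))
im=d["frame"][:,:,::-1].copy()
R=Rot.from_euler('z',sh[2]).as_matrix()
for r,z in((.0435,.136),(.05,.136)):
  for a in range(0,360,10):
    P=R@[r*np.cos(np.radians(a)),r*np.sin(np.radians(a)),z]+[sh[0],sh[1],0]
    u=proj(d,P)[0]; cv2.circle(im,(int(u[0]),int(u[1])),1,(0,0,255),-1)
for P in ([0,.15,.2],[.013,.091,.157],[-.013,.091,.157]):
    u=proj(d,R@P+[sh[0],sh[1],0])[0]; cv2.circle(im,(int(u[0]),int(u[1])),2,(0,0,255),-1)
cv2.imwrite("pics/w1o.png",im)
E
python3 go.py .5235 .014 .29 90
```

```text
shift [ 0.0055  0.0025 -0.0007] turn [-0.   0.1 -0. ] dist 0.006 t 1.98
now [0.521  0.0085 0.2893] yaw 90.0 F [-0.7  -1.06  0.84] g 0.998 j [ 0.6   0.06 -0.69  1.64  0.04  1.46 -0.09]
```

View pics/w1o.png

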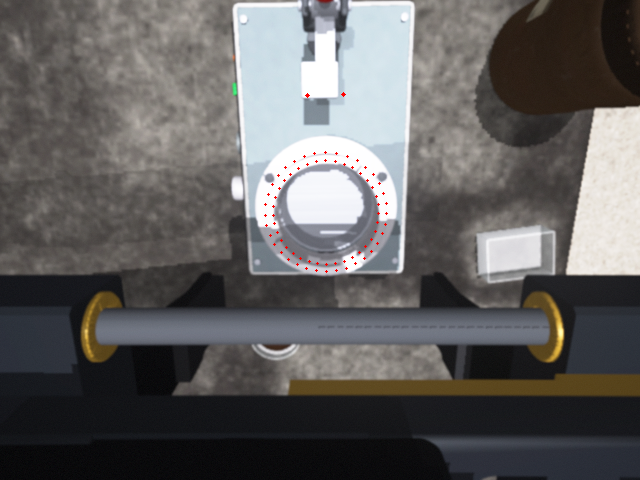

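Run:
```python
import cv2
im=cv2.imread("pics/w1.png");cv2.imwrite("pics/w1c.png",cv2.resize(im[125:285,235:415],None,fx=3.7,fy=3.7,interpolation=cv2.INTER_CUBIC))
im=cv2.imread("pics/w1o.png");cv2.imwrite("pics/w1oc.png",cv2.resize(im[125:285,235:415],None,fx=3.7,fy=3.7,interpolation=cv2.INTER_CUBIC))
```

```text
(no output)
```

View pics/w1c.png

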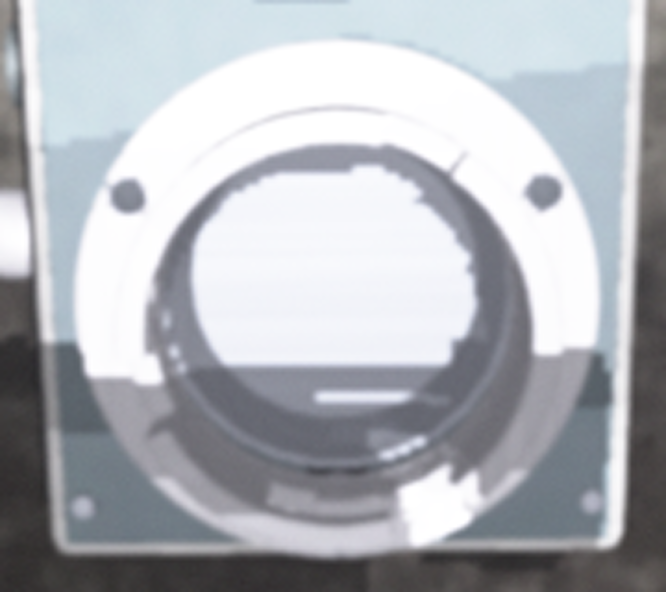

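View pics/w1oc.png

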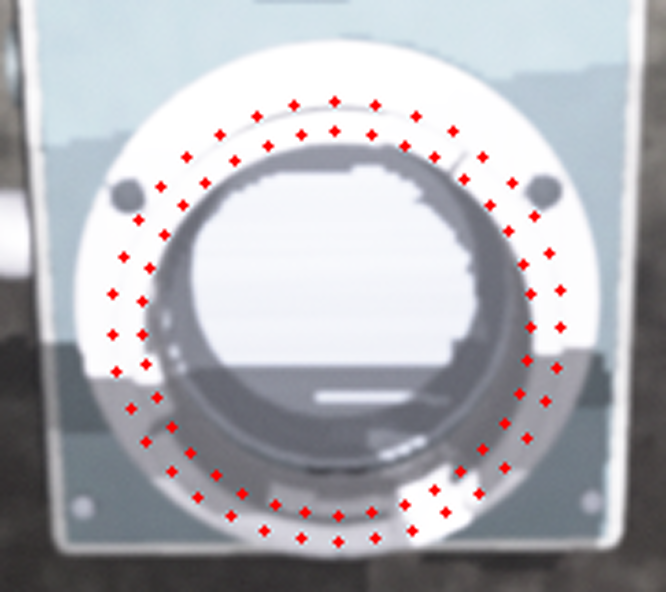

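```bash
python3 go.py .5215 .125 .26 90 .5215 .125 .182 90 .5215 .19 .182 90
```

```text
shift [0.1165 0.0005 0.0292] turn [-0.   0.1 -0. ] dist 0.12 t 1.98
now [0.521  0.0085 0.2893] yaw 90.0 F [-0.7  -1.06  0.84] g 0.998 j [ 0.6   0.06 -0.69  1.64  0.04  1.46 -0.09]
shift [0.1166 0.0005 0.1072] turn [-0.   0.1 -0. ] dist 0.158 t 1.98
now [0.521  0.0085 0.2893] yaw 90.0 F [-0.7  -1.06  0.84] g 0.998 j [ 0.6   0.06 -0.69  1.64  0.04  1.46 -0.09]
shift [0.1816 0.0005 0.1071] turn [-0.   0.1 -0. ] dist 0.211 t 1.98
now [0.521  0.0085 0.2893] yaw 90.0 F [-0.7  -1.06  0.84] g 0.998 j [ 0.6   0.06 -0.69  1.64  0.04  1.46 -0.09]
```

Emit:
play_rows --series '[0, 0.04, 0.0, 0.01, 0, 0, 0, 0, 0.08, 0, 0.02, 0, 0, 0, 0, 0.115, 0, 0.03, 0, 0, 0, 0, 0.115, 0, 0.03, 0, 0, 0, 0, 0.115, 0, 0.03, 0, 0, 0, 0, 0.115, 0, 0.03, 0, 0, 0]' --force 20

```text
time: 2.48
position: [0.5215, 0.1218, 0.2591]
tool_rot: [2.224, 2.217, -0.002]
ft_force: [-0.0, -1.3, -0.1]
grip_width: 0.632
```

```bash
python3 go.py .5215 .125 .182 90 .5215 .19 .182 90
python3 - <<'E'
from h import *
d=cam("wrist"); cv2.imwrite("pics/w2.png",d["frame"][:,:,::-1])
E
```

```text
shift [0.0033 0.     0.0771] turn [-0.   0.1 -0.2] dist 0.077 t 2.48
now [0.5215 0.1218 0.2591] yaw 89.8 F [-0.   -1.29 -0.15] g 0.632 j [ 0.46  0.12 -0.79  1.66  0.09  1.4  -0.35]
shift [ 0.0683 -0.0002  0.077 ] turn [-0.   0.1 -0.2] dist 0.103 t 2.48
now [0.5215 0.1218 0.2591] yaw 89.8 F [-0.   -1.29 -0.15] g 0.632 j [ 0.46  0.12 -0.79  1.66  0.09  1.4  -0.35]
```

View pics/w2.png

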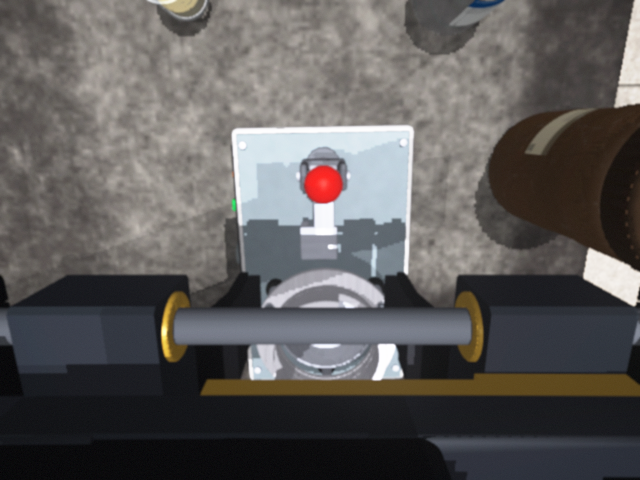

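Emit:
play_rows --series '[0, 0, 0, 0, 0, 0, 0, 0, 0, 0, 0, 0, 0, 0, 0, 0, 0, 0, 0, 0, 0, 0, 0, 0, 0, 0, 0, 0, 0, 0, 0, 0, 0, 0, 0, 0, 0, 0, 0, 0, 0, 0, 0, 0, 0, 0.02, 0, 0, 0, 0, 0, 0, 0.04, 0, 0, 0, 0, 0, 0, 0.06, 0, 0, 0, 0, 0, 0, 0.077, 0, 0, 0]'

```text
time: 3.37
position: [0.5207, 0.1242, 0.1811]
tool_rot: [-2.222, -2.221, 0.001]
ft_force: [0.7, -0.6, 0.6]
grip_width: 0.003
```

```bash
python3 go.py .5215 .19 .182 90
```

```text
shift [ 0.0658  0.0007 -0.0009] turn [-0.  0. -0.] dist 0.066 t 3.37
now [0.5207 0.1242 0.1811] yaw 90.0 F [ 0.73 -0.61  0.59] g 0.003 j [ 0.44  0.17 -0.79  1.77  0.13  1.26 -0.38]
```

Emit:
play_rows --series '[0, 0.01, 0, 0, 0, 0, 0, 0, 0.02, 0, 0, 0, 0, 0, 0, 0.03, 0, 0, 0, 0, 0, 0, 0.04, 0, 0, 0, 0, 0, 0, 0.05, 0, 0, 0, 0, 0, 0, 0.06, 0, 0, 0, 0, 0, 0, 0.067, 0, 0, 0, 0, 0, 0, 0.067, 0, 0, 0, 0, 0, 0, 0.067, 0, 0, 0, 0, 0, 0, 0.067, 0, 0, 0, 0, 0]'

```text
time: 4.2
position: [0.5212, 0.191, 0.1824]
tool_rot: [2.222, 2.221, -0.0]
ft_force: [0.1, -1.3, 0.2]
grip_width: 0.005
```

```bash
python3 go.py .5215 .19 .28 90
python3 - <<'E'
from h import *
d=cam("scene"); crop(d,235,200,140,150,4,"pics/s3.png")
E
```

```text
shift [-0.001   0.0003 -0.0976] turn [-0.  0. -0.] dist 0.098 t 4.2
now [0.5212 0.191  0.1824] yaw 90.0 F [ 0.09 -1.26  0.25] g 0.005 j [ 0.33  0.23 -0.83  1.72  0.17  1.27 -0.54]
```

View pics/s3.png

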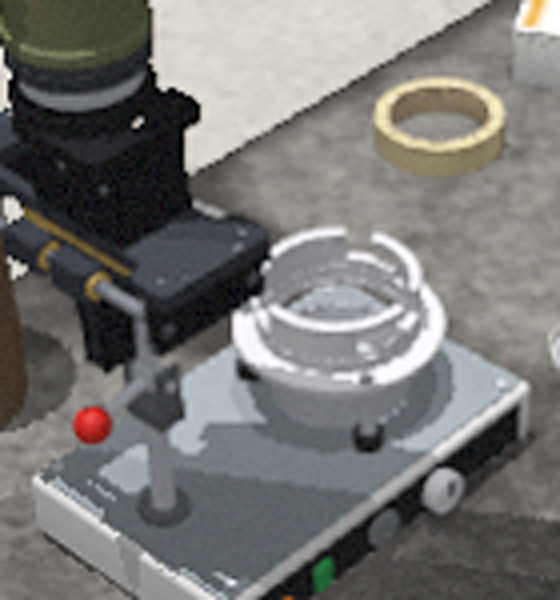

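Emit:
play_rows --series '[0, 0, 0, -0.04, 0, 0, 0, 0, 0, 0, -0.08, 0, 0, 0, 60, -0.02, 0, -0.11, 0, 0, 0, 60, -0.06, 0, -0.11, 0, 0, 0, 60, -0.1, 0, -0.11, 0, 0, 0, 60, -0.14, 0, -0.11, 0, 0, 0, 60, -0.18, 0, -0.11, 0, 0, 0, 60, -0.22, 0, -0.11, 0, 0, -7, 60, -0.26, 0, -0.11, 0, 0, -14, 60, -0.3, 0, -0.11, 0, 0, -21]'

```text
time: 5.08
position: [0.5205, -0.1043, 0.2927]
tool_rot: [1.806, 2.569, -0.001]
ft_force: [0.9, 0.1, 0.8]
grip_width: 0.526
```

```bash
python3 go.py .474 -.391 .2 154.7
```

```text
shift [-0.2539 -0.1409  0.0929] turn [ -0.    0.1 -44.9] dist 0.305 t 5.08
now [ 0.5205 -0.1043  0.2927] yaw 109.8 F [0.88 0.05 0.77] g 0.526 j [ 0.73  0.07 -0.61  1.62  0.04  1.46  0.46]
```

Emit:
play_rows --series '[60, -0.03, -0.017, 0.0, 0, 0, -7, 60, -0.065, -0.036, 0, 0, 0, -14, 60, -0.1, -0.055, 0.01, 0, 0, -21, 60, -0.135, -0.075, 0.03, 0, 0, -28, 60, -0.17, -0.094, 0.05, 0, 0, -35, 60, -0.205, -0.114, 0.07, 0, 0, -42, 60, -0.24, -0.133, 0.09, 0, 0, -44, 60, -0.25, -0.139, 0.09, 0, 0, -44, 60, -0.25, -0.139, 0.09, 0, 0, -44, 60, -0.25, -0.139, 0.09, 0, 0, -44]'

```text
time: 5.92
position: [0.4717, -0.3862, 0.2011]
tool_rot: [-0.727, -3.054, -0.002]
ft_force: [0.3, 0.1, 0.1]
grip_width: 0.599
```

```bash
python3 - <<'E'
from h import *
d=cam("wrist"); si=np.load("si.npy")
im=d["frame"][:,:,::-1].copy()
R=Rot.from_euler('z',si[2]).as_matrix()
for P in [[.112,6e-3,.058],[.112,-6e-3,.058],[-.044,6e-3,.058],[-.044,-6e-3,.058],[.018,.007,.084],[.018,-.007,.084],[-.018,.007,.084],[-.018,-.007,.084]]:
    u=proj(d,R@P+[si[0],si[1],0])[0]; cv2.circle(im,(int(round(u[0])),int(round(u[1]))),2,(0,0,255),-1)
cv2.imwrite("pics/w4.png",im)
E
python3 go.py .474 -.391 .2 154.7
```

```text
shift [-0.0037 -0.0058  0.0021] turn [ 0.1 -0.  -1.3] dist 0.007 t 5.97
now [ 0.4733 -0.3842  0.2021] yaw 153.4 F [ 0.7  -0.43 -0.35] g 0.602 j [ 1.01  0.28 -0.45  1.57  0.12  1.32  1.65]
```

View pics/w4.png

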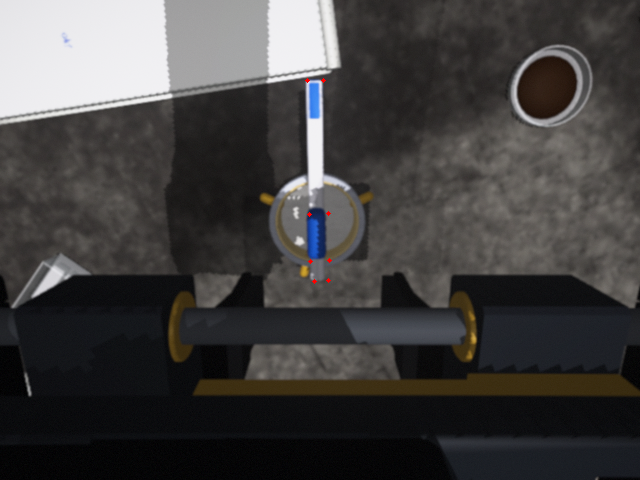

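Run:
```python
import cv2
im=cv2.imread("pics/w4.png");cv2.imwrite("pics/w4c.png",cv2.resize(im[70:290,255:380],None,fx=2.7*1,fy=2.7,interpolation=cv2.INTER_CUBIC))
```

```text
(no output)
```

View pics/w4c.png

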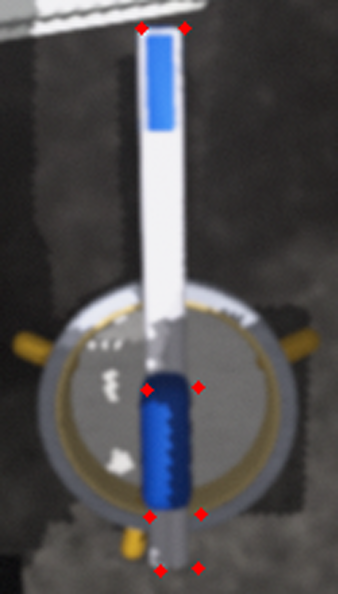

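```bash
python3 go.py .473 -.393 .053 153.4
```

```text
shift [-0.0038 -0.0082  0.1491] turn [ 0.1 -0.   0. ] dist 0.149 t 5.97
now [ 0.4733 -0.3842  0.2021] yaw 153.4 F [ 0.7  -0.43 -0.35] g 0.602 j [ 1.01  0.28 -0.45  1.57  0.12  1.32  1.65]
```

Emit:
play_rows --series '[60, -0.002, -0.004, 0.03, 0, 0, 0, 60, -0.004, -0.008, 0.06, 0, 0, 0, 60, -0.004, -0.008, 0.09, 0, 0, 0, 60, -0.004, -0.008, 0.09, 0, 0, 0, 60, -0.004, -0.008, 0.09, 0, 0, 0, 60, -0.004, -0.008, 0.09, 0, 0, 0]'

```text
time: 6.47
position: [0.4755, -0.3925, 0.1148]
tool_rot: [0.716, 3.056, -0.002]
ft_force: [-0.3, -0.5, -0.1]
grip_width: 0.602
```

```bash
python3 go.py .473 -.393 .053 153.4
python3 - <<'E'
from h import *
d=cam("wrist"); cv2.imwrite("pics/w5.png",d["frame"][:,:,::-1])
E
```

```text
shift [ 0.0022 -0.0016  0.0618] turn [-0.   0.2  0.2] dist 0.062 t 6.47
now [ 0.4755 -0.3925  0.1148] yaw 153.6 F [-0.3  -0.5  -0.06] g 0.602 j [ 1.01  0.35 -0.44  1.66  0.16  1.16  1.64]
```

View pics/w5.png

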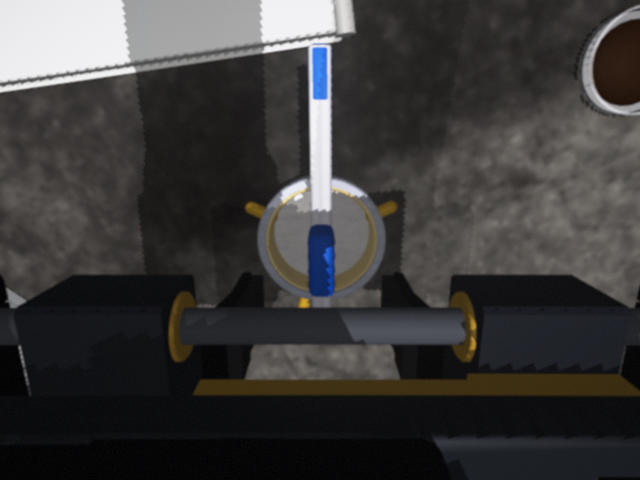

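Emit:
play_rows --series '[60, 0.001, 0, 0.02, 0, 0, 0, 60, 0.002, 0, 0.04, 0, 0, 0, 50, 0.002, 0, 0.0615, 0, 0, 0, 40, 0.002, 0, 0.0615, 0, 0, 0, 0, 0.002, 0, 0.0615, 0, 0, 0, 0, 0.002, 0, 0.0615, 0, 0, 0, 0, 0.002, 0, 0.0615, 0, 0, 0, 0, 0.002, 0, 0.0615, 0, 0, 0, 0, 0.002, 0, 0.0615, 0, 0, 0, 0, 0.002, 0, 0.0615, 0, 0, 0]' --force 30

```text
time: 7.35
position: [0.4729, -0.3924, 0.0522]
tool_rot: [0.718, 3.056, -0.001]
ft_force: [0.3, 0.5, 2.8]
grip_width: 0.159
```

Emit:
play_rows --series '[0, 0, 0, 0, 0, 0, 0, 0, 0, 0, 0, 0, 0, 0, 0, 0, 0, 0, 0, 0, 0]'

```text
time: 7.6
position: [0.4729, -0.3924, 0.0521]
tool_rot: [0.718, 3.056, -0.001]
ft_force: [-0.3, 1.8, 5.6]
grip_width: 0.157
```

```bash
python3 go.py .5 -.25 .25 131.8 .5238 .0133 .25 131.8
```

```text
shift [ 0.0388  0.1395 -0.198 ] turn [-0.   0.1 21.8] dist 0.245 t 7.6
now [ 0.4729 -0.3924  0.0521] yaw 153.6 F [-0.29  1.84  5.61] g 0.157 j [ 1.    0.41 -0.43  1.72  0.19  1.05  1.62]
shift [ 0.1347  0.3858 -0.1983] turn [-0.   0.1 21.8] dist 0.454 t 7.6
now [ 0.4729 -0.3924  0.0521] yaw 153.6 F [-0.29  1.84  5.61] g 0.157 j [ 1.    0.41 -0.43  1.72  0.19  1.05  1.62]
```

Emit:
play_rows --series '[0, 0, 0, -0.02, 0, 0, 0, 0, 0, 0, -0.05, 0, 0, 0, 0, 0, 0, -0.08, 0, 0, 0, 0, 0.005, 0.015, -0.11, 0, 0, 0, 0, 0.01, 0.04, -0.14, 0, 0, 3, 0, 0.02, 0.07, -0.17, 0, 0, 6, 0, 0.03, 0.1, -0.2, 0, 0, 9, 0, 0.043, 0.13, -0.2, 0, 0, 12, 0, 0.053, 0.16, -0.2, 0, 0, 15, 0, 0.063, 0.19, -0.2, 0, 0, 18]'

```text
time: 8.43
position: [0.4998, -0.1922, 0.2508]
tool_rot: [-1.192, -2.906, 0.001]
ft_force: [1.3, 1.0, -3.9]
grip_width: 0.157
```

```bash
python3 go.py  .5238 .0133 .25 131.8
```

```text
shift [0.1272 0.1631 0.0007] turn [-0.  -0.   3.6] dist 0.207 t 8.43
now [ 0.4998 -0.1922  0.2508] yaw 135.4 F [ 1.31  1.02 -3.92] g 0.157 j [ 0.83  0.09 -0.55  1.68  0.05  1.38  1.07]
```

Emit:
play_rows --series '[0, 0.02, 0.026, 0, 0, 0, 2, 0, 0.04, 0.052, 0, 0, 0, 3.6, 0, 0.06, 0.078, 0, 0, 0, 3.6, 0, 0.08, 0.104, 0, 0, 0, 3.6, 0, 0.1, 0.13, 0, 0, 0, 3.6, 0, 0.115, 0.15, 0, 0, 0, 3.6, 0, 0.125, 0.16, 0, 0, 0, 3.6, 0, 0.125, 0.16, 0, 0, 0, 3.6, 0, 0.125, 0.16, 0, 0, 0, 3.6]'

```text
time: 9.18
position: [0.5224, 0.0084, 0.2501]
tool_rot: [-1.276, -2.87, 0.002]
ft_force: [0.9, -0.7, -2.6]
grip_width: 0.155
```

```bash
python3 go.py  .5238 .0133 .25 131.8;python3 - <<'E'
from h import *
for n in("wrist","scene","top"):
    d=cam(n)
    if n=="wrist": cv2.imwrite("pics/w6.png",d["frame"][:,:,::-1])
    elif n=="scene": crop(d,235,180,180,160,4,"pics/s6.png")
    else: crop(d,215,205,130,110,6,"pics/t6.png")
E
```

```text
shift [0.0027 0.0044 0.0001] turn [-0.1 -0.   0.3] dist 0.005 t 9.18
now [0.5224 0.0084 0.2501] yaw 132.1 F [ 0.87 -0.69 -2.57] g 0.155 j [ 0.62  0.08 -0.72  1.7   0.05  1.38  0.63]
```

View pics/w6.png

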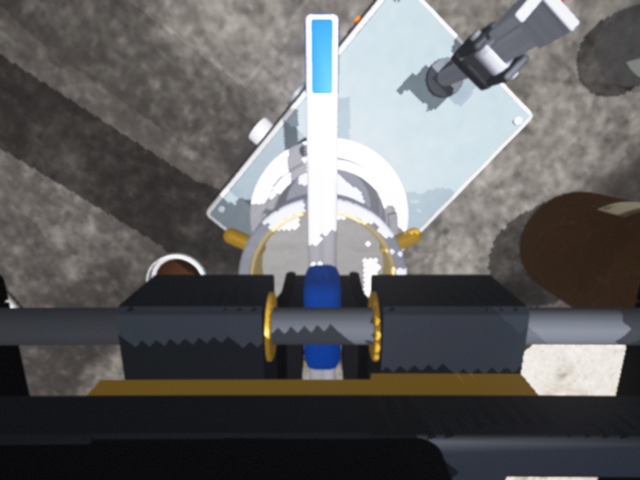

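View pics/s6.png

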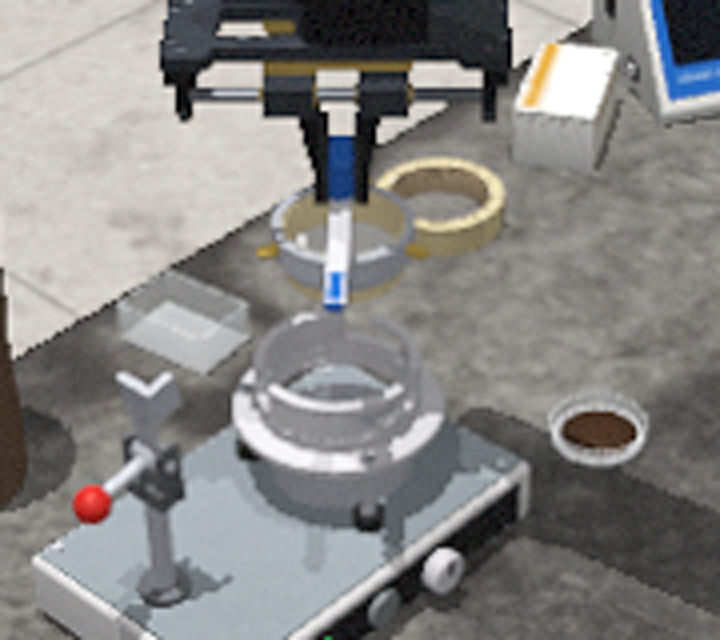

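View pics/t6.png

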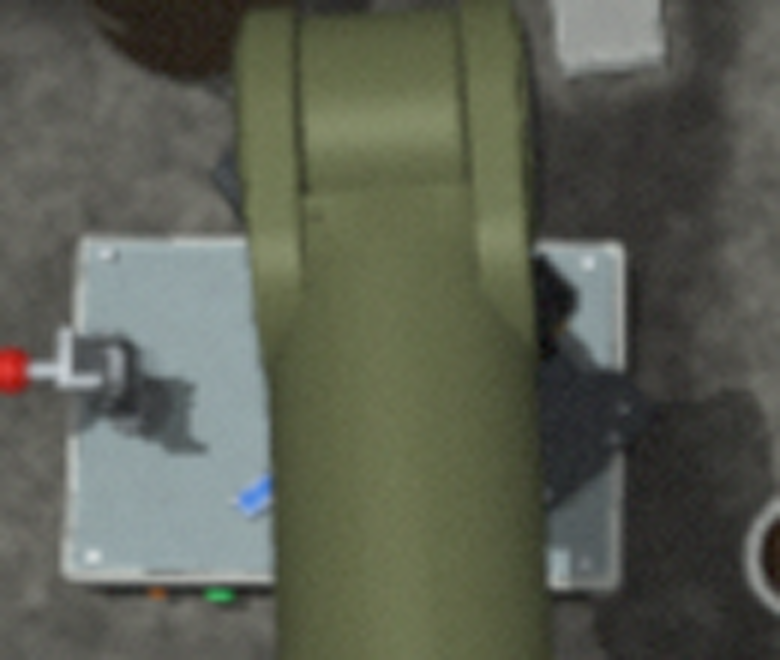

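```bash
python3 - <<'E'
from h import *
d=cam("wrist"); im=d["frame"][:,:,::-1].copy(); s=get_state(); R=Rot.from_rotvec(s["tool_rot"]).as_matrix(); p=s["position"]
zu=p[2]-.052
def W(l): # sieve-local assumed x=tool x, y=-tool y
    return p*[1,1,0]+R@[l[0],-l[1],0]+[0,0,zu+l[2]]
def pin(a,r=.054,z=.026): a=np.radians(a);return [r*np.cos(a),r*np.sin(a),z]
for l in [[.112,6e-3,.058],[.112,-6e-3,.058],[.018,.007,.084],[.018,-.007,.084],pin(65),pin(295)]+[pin(a,.0415,.034) for a in range(-80,81,10)]:
    u=proj(d,W(l))[0]; cv2.circle(im,(int(round(u[0])),int(round(u[1]))),1,(0,0,255),-1); 
cv2.imwrite("pics/w7.png",cv2.resize(im[0:290,200:450],None,fx=2,fy=2,interpolation=cv2.INTER_CUBIC))
E
python3 go.py  .5238 .0133 .25 131.8
```

```text
shift [0.0048 0.0055 0.0004] turn [-0.1 -0.  -0. ] dist 0.007 t 9.38
now [0.5229 0.0061 0.2504] yaw 131.8 F [-0.61  0.87 -3.67] g 0.16 j [ 0.62  0.08 -0.71  1.7   0.05  1.38  0.63]
```

View pics/w7.png

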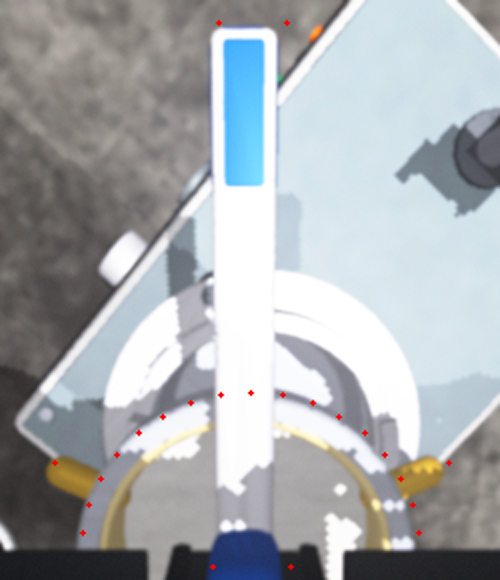

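Run:
```python
from h import *
s=get_state(); R=Rot.from_rotvec(s["tool_rot"]).as_matrix(); p=s["position"]
d=cam("scene"); im=d["frame"][:,:,::-1].copy()
u0,v0,k=285,225,8
im=cv2.resize(im[v0:v0+75,u0:u0+75],None,fx=k,fy=k,interpolation=cv2.INTER_CUBIC)
zu=p[2]-.052
def W(l): return p*[1,1,0]+R@[l[0],-l[1],0]+[0,0,zu+l[2]]
def pin(a,r=.054,z=.026): a=np.radians(a);return [r*np.cos(a),r*np.sin(a),z]
def dot(P,c):
    u=(proj(d,P)[0]-[u0,v0]+.5)*k; cv2.circle(im,(int(round(u[0])),int(round(u[1]))),2,c,-1)
for l in [[.112,6e-3,.058],[.112,-6e-3,.058],pin(65),pin(295)]+[pin(a,.0415,.034) for a in range(0,360,10)]: dot(W(l),(0,0,255))
for a in range(0,360,10): dot(np.array(pin(a,.0435,.136))+[.524,.013,0],(255,0,255)); dot(np.array(pin(a,.05,.136))+[.524,.013,0],(0,255,0))
cv2.imwrite("pics/s7.png",im)
```

```text
(no output)
```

View pics/s7.png

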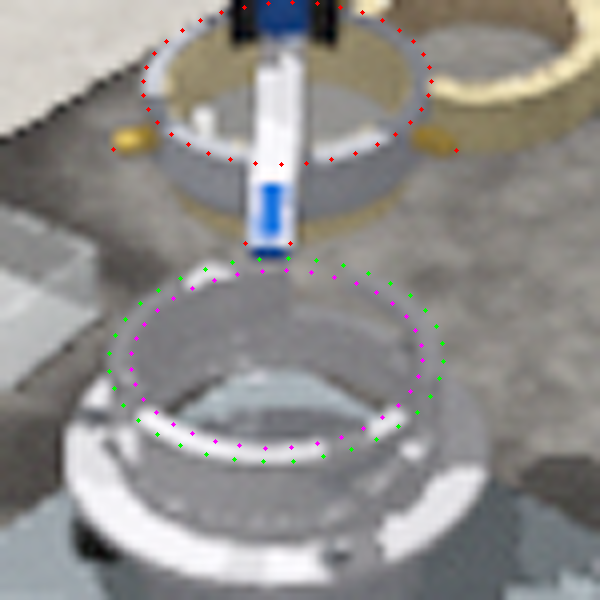

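```bash
python3 go.py  .5235 .0135 .19 131.8
```

```text
shift [0.005  0.0053 0.0606] turn [-0. -0. -0.] dist 0.061 t 9.43
now [0.523  0.0063 0.2506] yaw 131.8 F [ 0.86 -0.37 -3.42] g 0.161 j [ 0.62  0.08 -0.71  1.7   0.05  1.38  0.63]
```

Emit:
play_rows --series '[0, 0.005, 0.0053, 0.02, 0, 0, 0, 0, 0.005, 0.0053, 0.04, 0, 0, 0, 0, 0.005, 0.0053, 0.06, 0, 0, 0, 0, 0.005, 0.0053, 0.06, 0, 0, 0, 0, 0.005, 0.0053, 0.06, 0, 0, 0, 0, 0.005, 0.0053, 0.06, 0, 0, 0]'

```text
time: 9.93
position: [0.5244, 0.0147, 0.192]
tool_rot: [1.28, 2.868, 0.001]
ft_force: [-0.1, -0.3, -3.2]
grip_width: 0.159
```

```bash
python3 go.py  .5235 .0135 .148 131.8;python3 - <<'E'
from h import *
d=cam("scene");crop(d,285,225,75,75,8,"pics/s8.png")
d=cam("wrist");cv2.imwrite("pics/w8.png",d["frame"][:,:,::-1])
E
```

```text
shift [-0.0003 -0.0015  0.044 ] turn [0.1 0.1 0.1] dist 0.044 t 9.93
now [0.5244 0.0147 0.192 ] yaw 131.9 F [-0.13 -0.28 -3.24] g 0.159 j [ 0.6   0.12 -0.72  1.78  0.08  1.27  0.59]
```

View pics/s8.png

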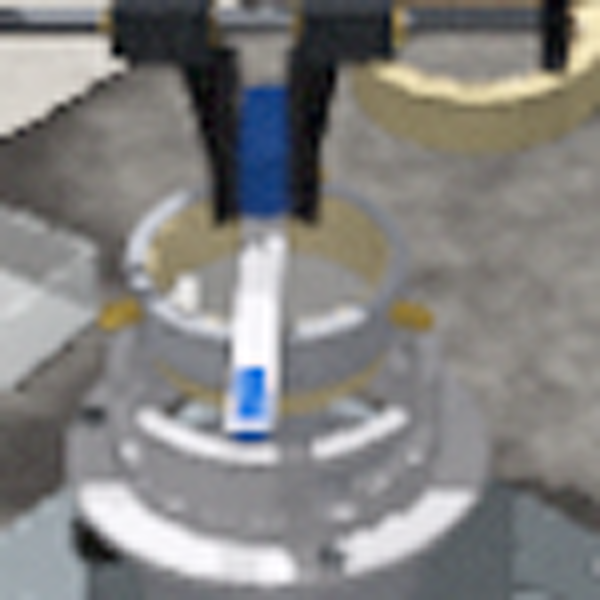

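View pics/w8.png

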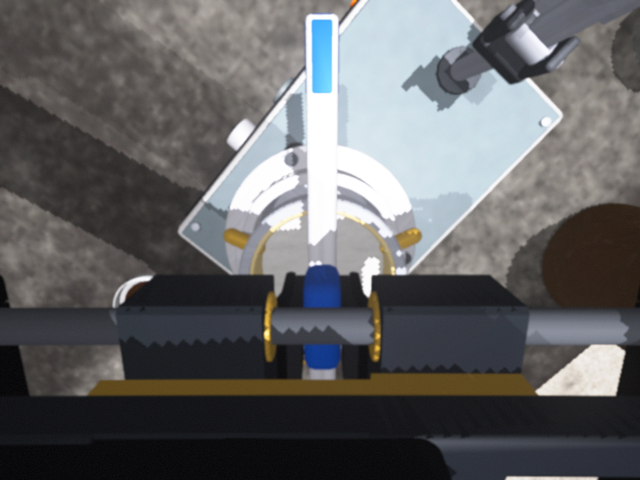

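Emit:
play_rows --series '[0, 0, -0.0015, 0, 0, 0, 0, 0, 0, -0.0015, 0.004, 0, 0, 0, 0, 0, -0.0015, 0.008, 0, 0, 0, 0, 0, -0.0015, 0.012, 0, 0, 0, 0, 0, -0.0015, 0.015, 0, 0, 0, 0, 0, -0.0015, 0.015, 0, 0, 0]'

```text
time: 10.53
position: [0.5219, 0.0142, 0.1749]
tool_rot: [-1.278, -2.868, 0.001]
ft_force: [-0.0, -0.9, -2.8]
grip_width: 0.16
```

```bash
python3 go.py  .5235 .0135 .148 131.8
```

```text
shift [-0.0016  0.0008  0.0268] turn [-0.1 -0.1  0.1] dist 0.027 t 10.53
now [0.5219 0.0142 0.1749] yaw 131.9 F [-0.   -0.94 -2.81] g 0.16 j [ 0.6   0.13 -0.72  1.81  0.09  1.24  0.58]
```

Emit:
play_rows --series '[0, -0.0005, 0.0, 0.003, 0, 0, 0, 0, -0.0005, 0, 0.006, 0, 0, 0, 0, -0.0005, 0, 0.009, 0, 0, 0, 0, -0.0005, 0, 0.012, 0, 0, 0, 0, -0.0005, 0, 0.012, 0, 0, 0]'

```text
time: 10.95
position: [0.5225, 0.0138, 0.1631]
tool_rot: [-1.279, -2.868, 0.001]
ft_force: [-0.0, 0.7, -2.5]
grip_width: 0.157
```

```bash
python3 - <<'E'
from h import *
d=cam("scene");crop(d,285,225,75,75,8,"pics/s9.png")
E
python3 go.py  .5235 .0135 .148 131.8
```

```text
shift [-0.0008  0.0005  0.0155] turn [-0.  -0.   0.1] dist 0.016 t 11.0
now [0.5226 0.0138 0.1635] yaw 131.9 F [ 0.33  0.39 -2.41] g 0.16 j [ 0.6   0.14 -0.72  1.82  0.1   1.21  0.58]
```

View pics/s9.png

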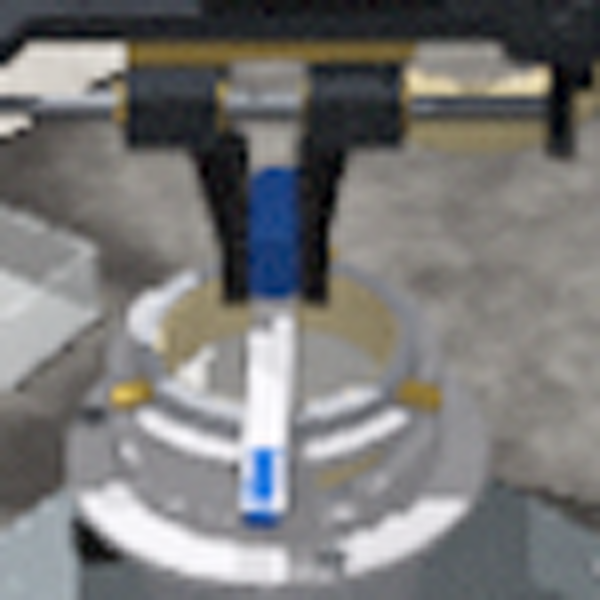

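```bash
cat > ov.py <<'E'
from h import *
import sys
def ov(out,u0=285,v0=225,k=8,off=-.001,n=75):
    s=get_state(); R=Rot.from_rotvec(s["tool_rot"]).as_matrix(); p=s["position"]
    d=cam("scene"); im=d["frame"][:,:,::-1].copy()
    im=cv2.resize(im[v0:v0+n,u0:u0+n],None,fx=k,fy=k,interpolation=cv2.INTER_CUBIC)
    zu=p[2]-.052
    def W(l): return p*[1,1,0]+R@[l[0]+off,-l[1],0]+[0,0,zu+l[2]]
    def pin(a,r=.054,z=.026): a=np.radians(a);return [r*np.cos(a),r*np.sin(a),z]
    def dot(P,c):
        u=(proj(d,P)[0]-[u0,v0]+.5)*k; cv2.circle(im,(int(round(u[0])),int(round(u[1]))),2,c,-1)
    for l in [[.112,6e-3,.058],[.112,-6e-3,.058],pin(65),pin(295)]+[pin(a,.0415,.034) for a in range(0,360,10)]: dot(W(l),(0,0,255))
    for a in range(0,360,10): dot(np.array(pin(a,.0435,.136))+[.524,.013,0],(255,0,255)); dot(np.array(pin(a,.05,.136))+[.524,.013,0],(0,255,0))
    cv2.imwrite(out,im)
ov(sys.argv[1])
E
python3 ov.py pics/s10.png
```

```text
(no output)
```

View pics/s10.png

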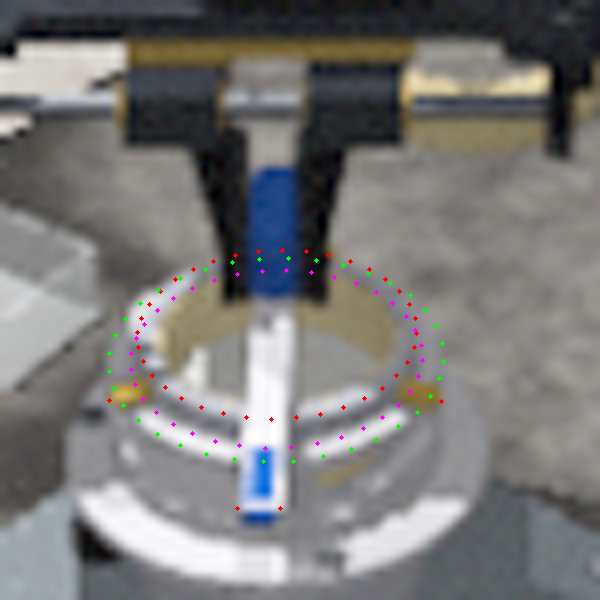

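Emit:
play_rows --series '[0, 0, 0.0, 0.003, 0, 0, 0, 0, 0, 0, 0.006, 0, 0, 0, 0, 0, 0, 0.009, 0, 0, 0, 0, 0, 0, 0.012, 0, 0, 0, 0, 0, 0, 0.0135, 0, 0, 0, 0, 0, 0, 0.0145, 0, 0, 0]'

```text
time: 11.55
position: [0.5227, 0.0138, 0.149]
tool_rot: [-1.279, -2.869, 0.0]
ft_force: [0.6, -0.6, -3.1]
grip_width: 0.161
```

```bash
python3 ov.py pics/s11.png; python3 go.py  .5235 .0135 .148 131.8
```

```text
shift [-0.0008  0.0004  0.001 ] turn [-0.  -0.   0.1] dist 0.001 t 11.6
now [0.5227 0.0138 0.149 ] yaw 131.9 F [-0.12  0.57 -3.37] g 0.154 j [ 0.59  0.16 -0.72  1.84  0.11  1.19  0.57]
```

View pics/s11.png

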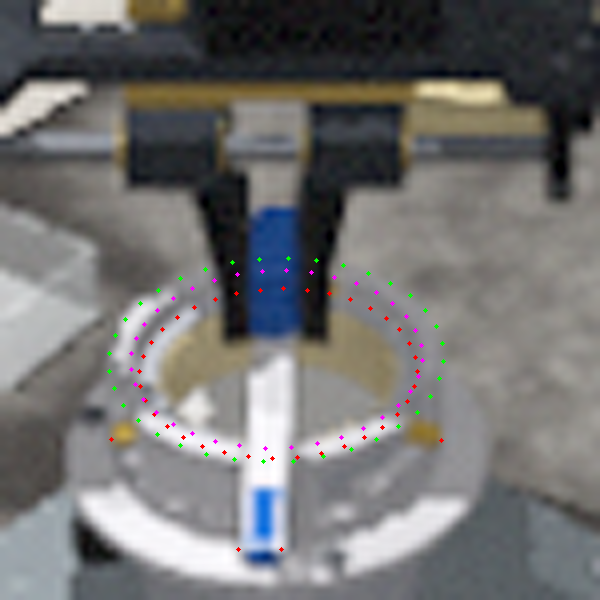

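Emit:
play_rows --series '[0, 0, 0.0, 0.0007, 0, 0, 0, 0, 0, 0, 0.0014, 0, 0, 0, 0, 0, 0, 0.002, 0, 0, 0, 0, 0, 0, 0.002, 0, 0, 0]'

```text
time: 11.93
position: [0.5232, 0.0138, 0.1481]
tool_rot: [1.279, 2.869, -0.0]
ft_force: [-1.2, -0.3, 2.1]
grip_width: 0.158
```

Emit:
play_rows --series '[45, 0, 0, 0, 0, 0, 0, 45, 0, 0, 0, 0, 0, 0, 45, 0, 0, 0, 0, 0, 0, 45, 0, 0, 0, 0, 0, 0, 45, 0, 0, 0, 0, 0, 0, 45, 0, 0, 0, 0, 0, 0, 45, 0, 0, 0, 0, 0, 0, 45, 0, 0, 0, 0, 0, 0, 45, 0, 0, 0, 0, 0, 0, 45, 0, 0, 0, 0, 0, 0]'

```text
time: 12.77
position: [0.5229, 0.0138, 0.1474]
tool_rot: [1.279, 2.869, -0.0]
ft_force: [-0.4, 0.3, 0.1]
grip_width: 0.451
```

```bash
python3 ov.py pics/s12.png; python3 go.py  .5235 .0135 .148 131.8
```

```text
shift [-0.0006  0.0003 -0.0006] turn [-0.   0.   0.1] dist 0.001 t 12.82
now [0.5229 0.0138 0.1474] yaw 131.9 F [0.12 0.25 0.66] g 0.453 j [ 0.59  0.16 -0.72  1.84  0.11  1.18  0.56]
```

View pics/s12.png

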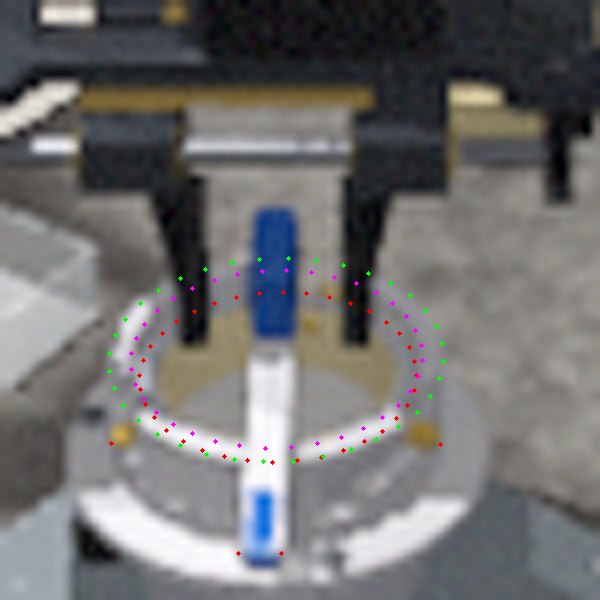

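Emit:
play_rows --series '[45, 0, 0, 0, 0, 0, 0, 45, 0, 0, 0, 0, 0, 0, 0, 0, 0, 0, 0, 0, 0, 0, 0, 0, 0, 0, 0, 0, 0, 0, 0, 0, 0, 0, 0, 0, 0, 0, 0, 0, 0, 0, 0, 0, 0, 0, 0, 0, 0, 0, 0, 0, 0, 0, 0, 0, 0, 0, 0, 0, 0, 0, 0, 0, 0, 0, 0, 0, 0, 0]' --force 15

```text
time: 13.65
position: [0.5229, 0.0138, 0.1474]
tool_rot: [1.279, 2.869, -0.0]
ft_force: [-0.6, 0.3, 0.1]
grip_width: 0.162
```

```bash
python3 go.py  .5235 .0135 .148 90.8
```

```text
shift [-0.0006  0.0002 -0.0006] turn [ 0.   0.  41.1] dist 0.001 t 13.65
now [0.5229 0.0138 0.1474] yaw 131.9 F [-0.61  0.27  0.11] g 0.162 j [ 0.59  0.16 -0.72  1.84  0.11  1.18  0.56]
```

Emit:
play_rows --series '[0, 0, 0, -0.0005, 0, 0, 3, 0, 0, 0, -0.0005, 0, 0, 7, 0, 0, 0, -0.0005, 0, 0, 11, 0, 0, 0, -0.0005, 0, 0, 15, 0, 0, 0, -0.0005, 0, 0, 19, 0, 0, 0, -0.0005, 0, 0, 23, 0, 0, 0, -0.0005, 0, 0, 26, 0, 0, 0, -0.0005, 0, 0, 26]'

```text
time: 14.32
position: [0.5225, 0.0138, 0.1475]
tool_rot: [-1.893, -2.506, 0.001]
ft_force: [-0.6, -0.1, -2.2]
grip_width: 0.162
```

```bash
python3 go.py  .5235 .0135 .148 90.8; python3 ov.py pics/s13.png; python3 -c "
from bench import *
print(get_state()['torque'])"
```

```text
shift [-0.0005  0.0008 -0.0005] turn [-0.  -0.  15.1] dist 0.001 t 14.32
now [0.5225 0.0138 0.1475] yaw 105.9 F [-0.58 -0.09 -2.24] g 0.162 j [ 0.55  0.15 -0.68  1.84  0.1   1.18  0.12]
[ 0.03170635 -0.1752866   0.01711254]
```

View pics/s13.png

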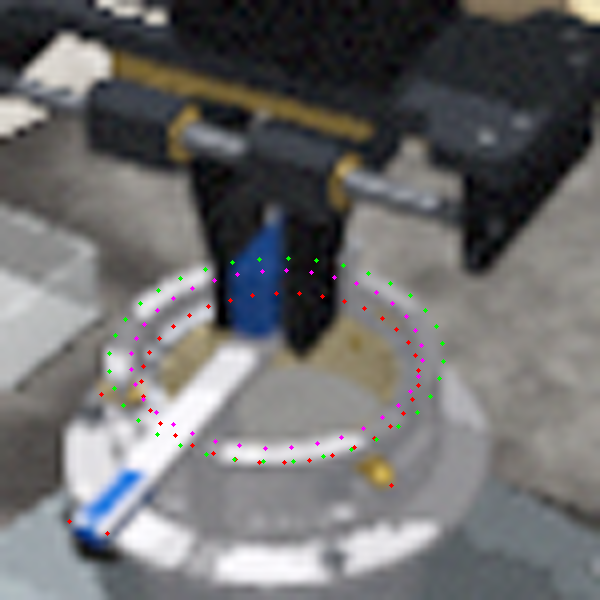

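Emit:
play_rows --series '[0, 0, 0, 0, 0, 0, 3, 0, 0, 0, 0, 0, 0, 6, 0, 0, 0, 0, 0, 0, 9, 0, 0, 0, 0, 0, 0, 12, 0, 0, 0, 0, 0, 0, 15, 0, 0, 0, 0, 0, 0, 15.3, 0, 0, 0, 0, 0, 0, 15.3, 0, 0, 0, 0, 0, 0, 15.3]'

```text
time: 15.03
position: [0.5227, 0.0138, 0.1476]
tool_rot: [-2.207, -2.236, 0.001]
ft_force: [0.8, 0.4, -3.2]
grip_width: 0.161
```

```bash
python3 go.py  .5235 .0135 .148 90.8; python3 ov.py pics/s14.png; python3 -c "
from bench import *
print(get_state()['torque'])"
```

```text
shift [-0.0003  0.0008 -0.0004] turn [-0.   0.  -0.1] dist 0.001 t 15.03
now [0.5227 0.0138 0.1476] yaw 90.7 F [ 0.81  0.36 -3.18] g 0.161 j [ 0.53  0.15 -0.66  1.84  0.1   1.18 -0.14]
[-0.04097131 -0.15854499 -0.02925634]
```

View pics/s14.png

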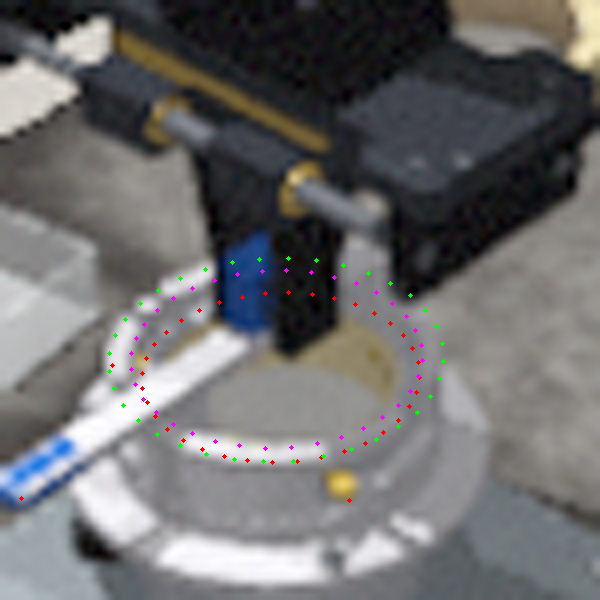

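Emit:
play_rows --series '[0, 0, 0, 0.0015, 0, 0, 0, 0, 0, 0, 0.003, 0, 0, 0, 0, 0, 0, 0.0045, 0, 0, 0, 0, 0, 0, 0.0055, 0, 0, 0, 0, 0, 0, 0.006, 0, 0, 0, 0, 0, 0, 0.006, 0, 0, 0]'

```text
time: 15.58
position: [0.5228, 0.0138, 0.1417]
tool_rot: [-2.209, -2.234, 0.0]
ft_force: [-0.2, 0.2, -3.0]
grip_width: 0.16
```

```bash
python3 go.py  .5235 .0135 .148 90.8; python3 -c "
from bench import *
print(get_state()['torque'])"
```

```text
shift [-0.0003  0.0007 -0.0063] turn [-0.   0.  -0.2] dist 0.006 t 15.58
now [0.5228 0.0138 0.1417] yaw 90.6 F [-0.22  0.22 -2.98] g 0.16 j [ 0.53  0.16 -0.66  1.85  0.1   1.17 -0.15]
[-0.03841558 -0.10047762 -0.03734941]
```

Down 6 mm still freely hanging, so the pins are in the notches. Release and rise.

Emit:
play_rows --series '[45, 0, 0, 0.0005, 0, 0, 0, 45, 0, 0, 0.0005, 0, 0, 0, 45, 0, 0, 0.0005, 0, 0, 0, 45, 0, 0, 0.0005, 0, 0, 0, 45, 0, 0, 0.0005, 0, 0, 0, 45, 0, 0, 0.0005, 0, 0, 0, 0, 0, 0, -0.03, 0, 0, 0, 0, 0, 0, -0.07, 0, 0, 0, 0, 0, 0, -0.11, 0, 0, 0, 0, 0, 0, -0.14, 0, 0, 0]'

```text
time: 16.42
position: [0.5235, 0.0141, 0.2852]
tool_rot: [2.207, 2.232, 0.003]
ft_force: [0.9, -0.7, -0.1]
grip_width: 0.229
```

```bash
python3 go.py  .5215 .195 .28 90 .5215 .195 .190 90
python3 - <<'E'
from h import *
d=cam("scene");crop(d,235,180,150,160,4,"pics/s15.png")
d=cam("wrist");cv2.imwrite("pics/w15.png",d["frame"][:,:,::-1])
E
```

```text
shift [1.809e-01 1.000e-04 5.200e-03] turn [0.2 0.  0.7] dist 0.181 t 16.42
now [0.5235 0.0141 0.2852] yaw 90.7 F [ 0.95 -0.74 -0.11] g 0.229 j [ 0.56  0.06 -0.66  1.65  0.04  1.45 -0.09]
shift [ 0.181  -0.0002  0.0952] turn [0.2 0.  0.7] dist 0.204 t 16.42
now [0.5235 0.0141 0.2852] yaw 90.7 F [ 0.95 -0.74 -0.11] g 0.229 j [ 0.56  0.06 -0.66  1.65  0.04  1.45 -0.09]
```

View pics/s15.png

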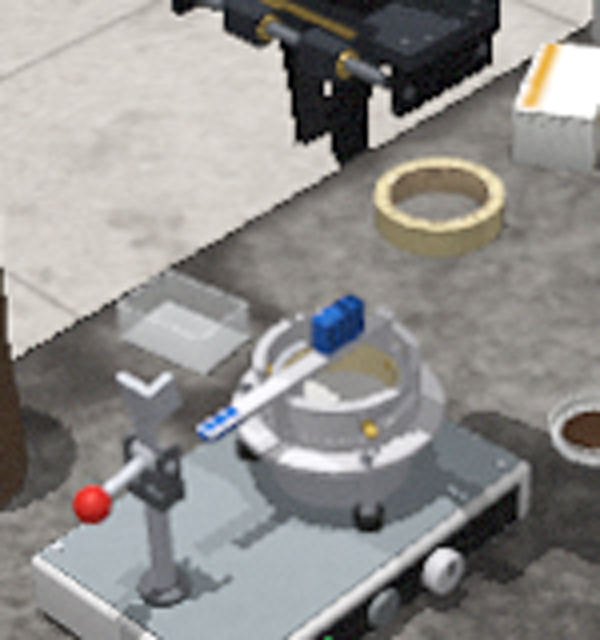

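View pics/w15.png

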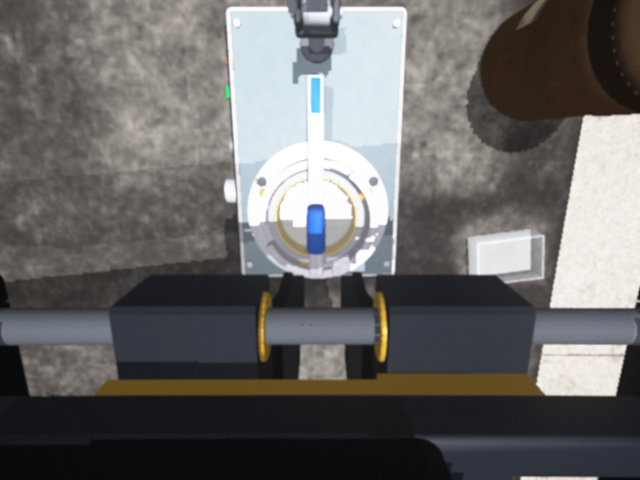

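Emit:
play_rows --series '[0, 0.03, 0, 0, 0, 0, 0, 0, 0.06, 0, 0, 0, 0, 0, 0, 0.1, 0, 0, 0, 0, 0, 0, 0.14, 0, 0, 0, 0, 0, 0, 0.17, 0, 0, 0, 0, 0.7, 0, 0.181, 0, 0, 0, 0, 0.7, 0, 0.181, 0, 0, 0, 0, 0.7, 0, 0.181, 0, 0, 0, 0, 0.7]'

```text
time: 17.18
position: [0.5205, 0.1949, 0.281]
tool_rot: [-2.22, -2.222, 0.002]
ft_force: [-0.0, -0.3, 0.2]
grip_width: 0.004
```

```bash
python3 go.py  .5215 .195 .190 90 .5215 .125 .19 90
```

```text
shift [0.0002 0.0011 0.091 ] turn [-0.1  0.   0. ] dist 0.091 t 17.18
now [0.5205 0.1949 0.281 ] yaw 90.0 F [-0.02 -0.35  0.23] g 0.004 j [ 0.32  0.16 -0.81  1.57  0.12  1.46 -0.5 ]
shift [-0.0698  0.0011  0.0911] turn [-0.1  0.   0. ] dist 0.115 t 17.18
now [0.5205 0.1949 0.281 ] yaw 90.0 F [-0.02 -0.35  0.23] g 0.004 j [ 0.32  0.16 -0.81  1.57  0.12  1.46 -0.5 ]
```

Emit:
play_rows --series '[0, 0, 0.001, 0.02, 0, 0, 0, 0, 0, 0.001, 0.045, 0, 0, 0, 0, 0, 0.001, 0.07, 0, 0, 0, 0, 0, 0.001, 0.09, 0, 0, 0, 0, 0, 0.001, 0.09, 0, 0, 0, 0, 0, 0.001, 0.09, 0, 0, 0]'

```text
time: 17.68
position: [0.5217, 0.1925, 0.191]
tool_rot: [-2.225, -2.217, 0.004]
ft_force: [0.7, 0.6, 1.2]
grip_width: 0.006
```

```bash
python3 go.py  .5215 .128 .19 90;python3 - <<'E'
from h import *
d=cam("scene");crop(d,235,180,150,160,4,"pics/s16.png")
E
```

```text
shift [-0.0645  0.      0.0011] turn [-0.1  0.1 -0.2] dist 0.064 t 17.68
now [0.5217 0.1925 0.191 ] yaw 89.8 F [0.7  0.56 1.22] g 0.006 j [ 0.3   0.22 -0.8   1.71  0.16  1.29 -0.53]
```

View pics/s16.png

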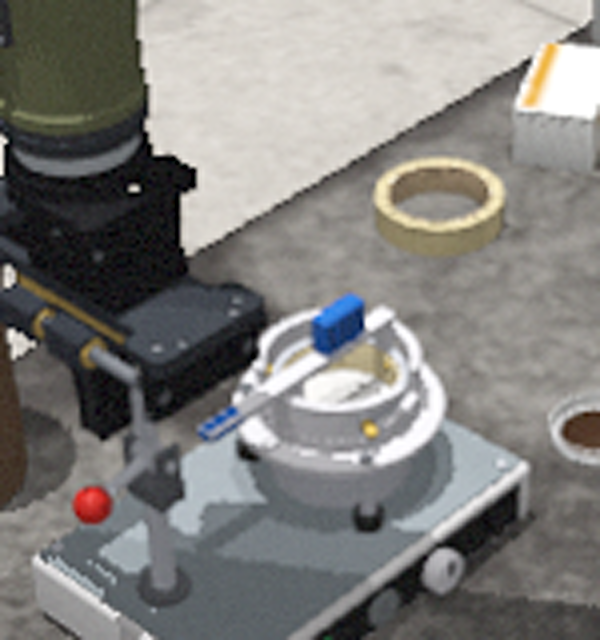

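Emit:
play_rows --series '[0, -0.01, 0, 0, 0, 0, 0, 0, -0.02, 0, 0, 0, 0, 0, 0, -0.03, 0, 0, 0, 0, 0, 0, -0.04, 0, 0, 0, 0, 0, 0, -0.05, 0, 0, 0, 0, 0, 0, -0.06, 0, 0, 0, 0, 0, 0, -0.067, 0, 0, 0, 0, 0, 0, -0.067, 0, 0, 0, 0, 0, 0, -0.067, 0, 0, 0, 0, 0, 0, -0.067, 0, 0, 0, 0, 0]'

```text
time: 18.57
position: [0.5217, 0.1283, 0.1919]
tool_rot: [-2.222, -2.221, -0.0]
ft_force: [-0.5, 0.6, 0.3]
grip_width: 0.003
```

```bash
python3 go.py  .5215 .128 .3 90;python3 - <<'E'
from h import *
d=cam("scene");crop(d,235,180,150,160,4,"pics/s17.png")
E
```

```text
shift [-0.0002 -0.0002 -0.1081] turn [-0. -0. -0.] dist 0.108 t 18.57
now [0.5217 0.1283 0.1919] yaw 90.0 F [-0.47  0.58  0.31] g 0.003 j [ 0.41  0.16 -0.76  1.75  0.12  1.27 -0.38]
```

View pics/s17.png

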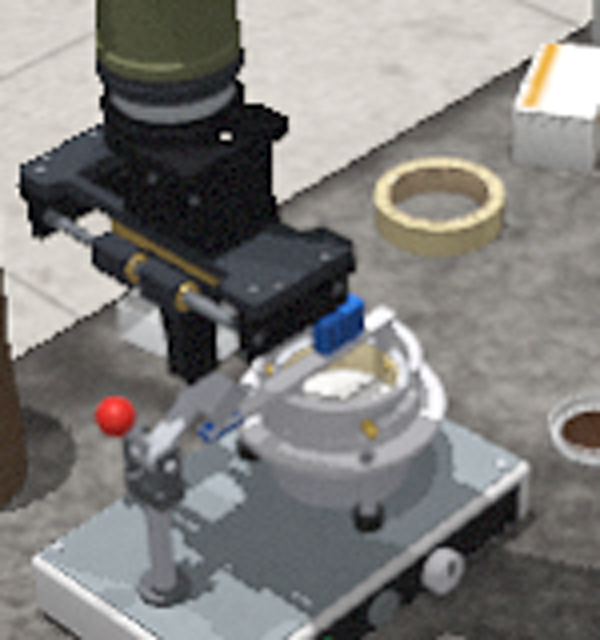

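Emit:
play_rows --series '[0, 0, 0, 0, 0, 0, 0, 0, 0, 0, 0, 0, 0, 0, 0, 0, 0, 0, 0, 0, 0, 0, 0, 0, 0, 0, 0, 0]'

```text
time: 18.95
position: [0.5218, 0.1281, 0.1918]
tool_rot: [-2.222, -2.221, 0.0]
ft_force: [0.1, -0.5, -0.4]
grip_width: 0.006
```

Run:
```python
from h import *
d=cam("scene");crop(d,255,230,70,70,8,"pics/s18.png")
```

```text
(no output)
```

View pics/s18.png

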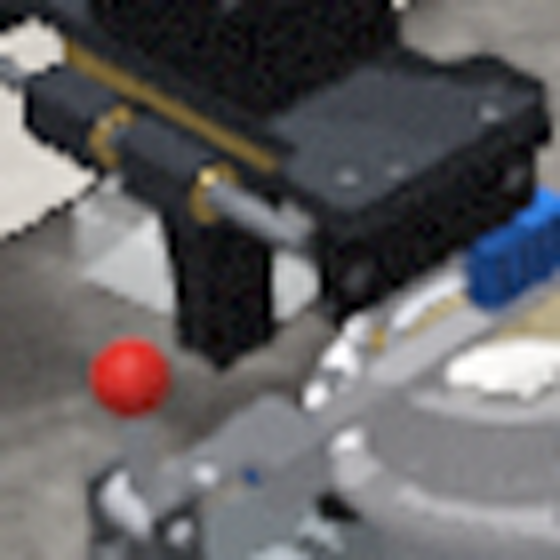

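Emit:
play_rows --series '[0, 0, 0, -0.02, 0, 0, 0, 0, 0, 0, -0.05, 0, 0, 0, 0, 0, 0, -0.09, 0, 0, 0, 0, 0, 0, -0.13, 0, 0, 0, 0, -0.04, 0, -0.13, 0, 0, 0, 0, -0.08, 0, -0.13, 0, 0, 0, 0, -0.12, 0, -0.13, 0, 0, 0, 0, -0.16, 0, -0.13, 0, 0, 0, 0, -0.2, 0, -0.13, 0, 0, 0, 0, -0.24, 0, -0.13, 0, 0, 0]'

```text
time: 19.83
position: [0.5212, -0.114, 0.3222]
tool_rot: [2.222, 2.22, -0.0]
ft_force: [1.3, 0.7, 0.0]
grip_width: 0.005
```

Run:
```python
from h import *
d=cam("scene");im=d["frame"][:,:,::-1].copy()
L=lambda P:np.array(P)+[.5235,.0135,0]
u0,v0,k=240,230,6
im=cv2.resize(im[v0:v0+100,u0:u0+120],None,fx=k,fy=k,interpolation=cv2.INTER_CUBIC)
for P in [[0,.15,.2],[.007,.091,.157],[0,.112,.148],[0,-.044,.148],[0,.091,.154]]:
    u=(proj(d,L(P))[0]-[u0,v0]+.5)*k; cv2.circle(im,(int(u[0]),int(u[1])),2,(0,255,0),-1)
cv2.imwrite("pics/s19.png",im)
d=cam("top");crop(d,215,225,120,90,6.6,"pics/t19.png")
```

```text
(no output)
```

View pics/s19.png

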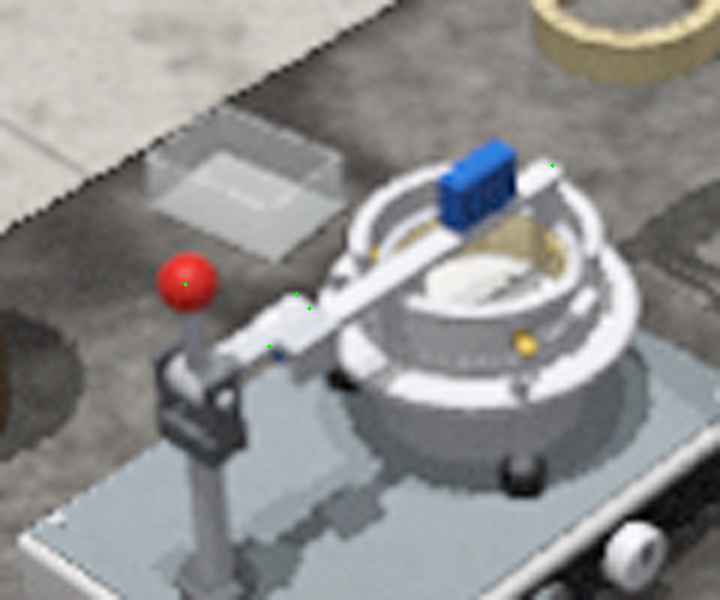

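View pics/t19.png

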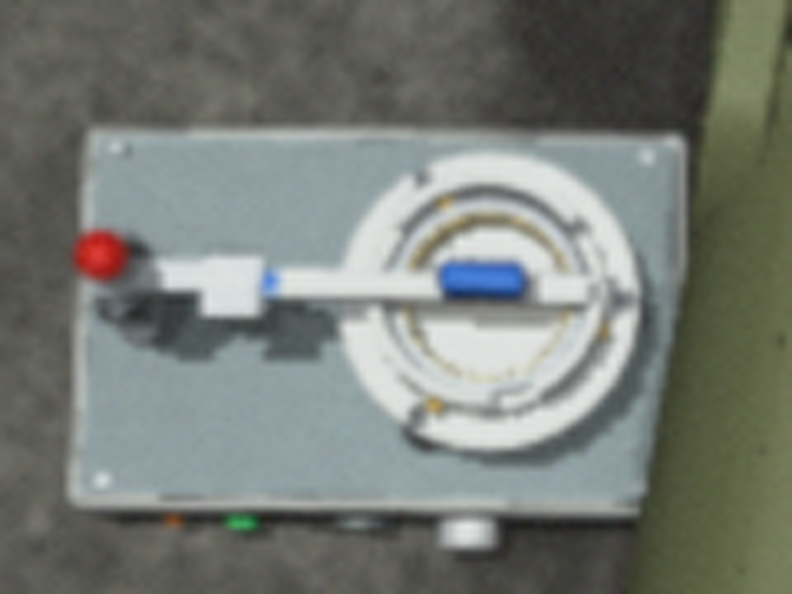

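Emit:
play_rows --series '[0, 0, 0, 0, 0, 0, 0, 0, 0, 0, 0, 0, 0, 0, 0, 0, 0, 0, 0, 0, 0]'

```text
time: 20.18
position: [0.5218, -0.1103, 0.322]
tool_rot: [-2.219, -2.223, -0.001]
ft_force: [0.2, 0.3, -0.1]
grip_width: 0.004
```

```bash
python3 -c "
from bench import *
print(close_job())"
```

```text
the job is handed in; nothing more can be done
None
```

The sieve is mounted and locked in the shaker, the keeper is shut behind the lever, and I handed the job in at about 20 s of the 72 s allowed. No verdict came back, so success rests on my own checks below.

I did the steps in the order given:
1. **Keeper opened:** I pushed the red knob back until the keeper fell open.
2. **Sieve hung:** I lowered the sieve into the ring at the entry angle until the pins touched the channel floor, then let go.
3. **Sieve locked:** I gripped it again, turned it 41° clockwise, lowered it 6 mm into the notches and released it.
4. **Keeper shut:** I pushed the upright arm over and it fell shut behind the lever.

**What the last checks showed:**
- **Keeper:** in the top view the knob is back at its starting pixel position, with the end plate over the lever's blue end.
- **Sieve:** its lever lies along the lock line, and in the scene view its tip and tail match the dropped-pin positions closely.
- **Descent into the notches:** the 6 mm went down freely under the sieve's own weight.
- **Robot:** it stood well clear, with readings near zero.
- **Things around:** I did not measure each one at the end. The arm never came near the objects, and I saw no sign of any having moved.

**Disagreement:** the wrist camera and the two fixed cameras differed by about 1 to 2 mm on where the ring and sieve were. I used a compromise position, and the sieve went in with only light forces, about 2 N at first contact.

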